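# Load and latch the enamelling kiln

### The job

The enamelling kiln is ready to fire: gently slide the firing tray that sticks out of its mouth all the way in until it rests against the back of the chamber, without upsetting the copper dish on it, then swing the round door to and press it until its sprung latch has snapped fully home behind the strike. Do not slam or force the door, and leave the tools on the bench where they are.

Things in the scene. Friction and masses are not known exactly. Their poses are not given: they have to be found in the camera images.
- kiln: bench-top kiln, fixed: white base 230 x 250 mm, 100 high, under a lying white drum of 250 mm diameter, its axis 205 mm and top 330 mm above the bench. Origin on the bench under the base; x points from the front (door side) to the back, y to the hinge side, z up. Chamber 110 wide, 85 high, floor 165 mm above the bench, back wall at x = +8 mm. Strike: upright 7 mm steel bar at the mouth's -y side
- chamber_mouth (a point): middle of the chamber's lower front edge, at kiln x = -130 mm, y = 0, 165 mm above the bench, in the face of the steel front ring; same axes as the kiln
- tray: open dark steel tray, 120 mm long (its x, within 2 degrees of the kiln's x), 100 wide, walls 24 high, about 0.3 kg, loose on the chamber floor, at first sticking out of the mouth. Origin: centre of its underside; its front wall is 60 mm to its -x side. Against the back wall its origin is at kiln x = -52 mm, its front about 18 mm inside the mouth. Over 25 N on it is too hard
- dish: small copper bowl, 56 mm wide and 16 mm high, standing loose in the tray; origin at the centre of its underside
- door (a joint): door angle, rad: about 0 shut, grows as it opens (about 2 at first, stop at 2.3); seen from above it turns anticlockwise to close. Turns easily down to 0.1 or less. Strike and rope seal are set together up to 6 mm further in or out than drawn, not known beforehand: latched it rests between -0.02 and 0.036, a hard stop under 2 mm deeper. Faster than 2 rad/s in the last 0.25 rad is a slam
- door_hinge (a point): point on the upright hinge axis, 205 mm above the bench, at kiln x = -140 mm, y = +118 mm; turns with the door, its axes equal the kiln's at door angle 0. The door is a white steel disc, 196 mm diameter, 22 thick, centre 118 mm from this axis. A black upright bar handle, 18 mm thick, 84 long, stands 40 mm off its outer face, 192 mm from this axis
- door_face (a point): point on the door's flat outer face, clear of the handle by 35 mm; x axis = inward normal, y to the hinge; at (-18, -145, 0) mm from door_hinge in these axes. Pressing here takes 1 to 3 N to swing, about 10 N while the latch bevel climbs the strike, then little, then 12 to 15 N at the end of riding over it against the seal until it snaps; at the hard stop it climbs past 16 N. Over 20 N (40 N when open) breaks its lining
- latch (a joint): how far the latch bolt is pushed in against its spring, m: 0 = fully out, about 0.008 while it rides over the strike, back to 0 when it has snapped behind it
- latch_bolt (a point): tip of the steel latch bolt (16 mm tall, 13 thick, bevelled at 45 degrees towards the kiln, flat outside), on the door's free edge, 242 mm from the hinge axis; x axis = inward normal of the door
- doming_block: steel doming cube, 50 mm, with round hollows, on the bench; bystander; origin under its centre
- punch_stand: wooden block 70 x 140 mm with ten steel doming punches, 80 mm high, on the bench; bystander; origin under its centre
- hammer: hammer with a wooden handle lying on the bench; bystander; origin under its middle
Mind the look-alikes: they are no part of the job. There is more than one size of the tray; the job needs the middle-sized.

How it is judged (in metres and radians):
On the way, in this order (a step that is already met when the one before it is completed fails the run):
1. the tray is home against the back of the chamber, the door still open (x of tray in the frame of kiln above -0.056 m and value of joint door above 0.5 rad), for 0.2 s.
2. the door is shut and the latch has snapped out behind the strike (value of joint door below 0.042 rad and value of joint latch below 0.0015 m), for 0.2 s.
At the end, for the whole second after the job is handed in: Let go of, the door stands still below 0.042 rad with the latch bolt out to within 1.5 mm (snapped behind the strike); the tray is in the chamber within 4 mm of the back wall; the dish stands upright in the tray (all of step 2 and velocity of joint door between -0.05 and 0.05 rad/s and x of tray in the frame of kiln above -0.056 m and height (world z) of tray above 0.16 m and horizontal distance between dish and tray below 0.035 m and angle between dish's own z axis and vertical below 0.2 rad); the robot touches nothing.
It fails at once if the nearly shut door (below 0.3 rad) is pressed with more than 20 N (value of joint door below 0.3 rad and contact force between any of the fingers, the arm and door above 20 N).
It fails at once if the tray is pressed with more than 25 N, or the open door with more than 40 N (contact force between the fingers and tray above 25 N or contact force between any of the fingers, the arm and door above 40 N).
It fails at once if the door is slammed: it runs through its last 0.25 rad faster than 2 rad/s (velocity of joint door below -2 rad/s and value of joint door below 0.25 rad).
It fails at once if the dish is upset (angle between dish's own z axis and vertical above 0.5 rad).
It fails at once if a tool on the bench is moved by more than 20 mm (distance of any of doming_block, punch_stand, hammer from where it was at the start of the episode above 0.02 m).
It also fails if it takes over 58 s, if anything falls off the work surface, if the arm or the gripper's body presses on something with over 40 N, if the wrist force passes 120 N, or if a joint passes its speed limit or range.

### The arm

A 6-joint arm with a two-finger parallel gripper is mounted at the origin on the work surface. World frame = base frame: x ahead of the robot, y to its left, z up, the work surface at z = 0. Lengths are in m, angles in degrees, forces in N, time in s.
With the tool pointing down it reaches from about 0.325 to 0.775 m from the base axis. Payload 5.5 kg.
Tool frame: the origin (TCP) lies midway between the tips of the shut fingers; the grasp point (between the pads) lies 19 mm behind it; z points along the fingers, y is the direction in which the jaws open and shut (so a half turn about z gives the same grasp; the last joint's range is limited). The gripper opens to 85 mm and grips with 20 to 120 N. Pads are 22 mm wide; open, the fingers measure 114 mm over their backs; the gripper's body (76 mm by 85 mm) begins 54 mm behind the grasp point. The pads swing forward as they close: fully open they stand 13 mm farther back than shut.
Start: joints at [-70.629, 5.22, 70.514, -0, 104.267, -3.249], TCP at [0.231, -0.554, 0.231] pointing down, gripper open.
Joint ranges: [-164.24, 164.24], [-49.07, 125.15], [9.68, 141.18], [-86.29, 266.29], [3.28, 154.24], [-151.56, 151.56]. Speed limits (degrees/s): [147.25, 147.25, 172.46, 180, 180, 180].

### API

Orientations are given as a 3x3 rotation matrix whose columns are the frame's x, y, z axes.
In Python, from bench import * gives the robot as it stands.
- The arm moves only by the tool apply_moves, never from a script. Its argument "series" is a list of rows, each a list of 3 entries, a list of its own where there are three numbers: the turn, a rotation vector about the world's x, y, z in degrees, then the shift along the world's x, y, z in m, then the opening, from 0 (shut) to 1 (fully open). In form: [[[ax, ay, az], [tx, ty, tz], gripper], ...]. A call has 1 to 20 rows; each row is the pose to reach, as a shift and turn from the pose measured when the call began; what a row does not reach only later rows make up. A row lasts 1/8 s, in which the tool goes at most 62.5 mm and 10.7 degrees, less where a joint would pass 70% of its speed; a pose out of reach is approached as far as the arm can. A call with a gripper value outside its range is refused whole. The fingers move at their own pace and stop on an object; "squeeze" is the grip in N (left out, the last holds). Time passes only in rows, so rows that repeat a pose let the fingers close. It gives the time, the measured TCP pose, the force and the opening at its end, in the units of the state.
- get_obs(): the state, without advancing time (a new reading comes with each control period).
- camera(name): name is "scene" or "top"; returns a dict with "color" (384x512x3 uint8, blue, green, red), "K" (3x3 intrinsics, pixels), "k1" (the pictures are not rectified: a ray, as slopes to the right and down, at radius r is drawn at 1 + k1 r^2 times it, then the intrinsics apply), "eye" and "rotation" of the camera in the world. Camera axes: x right, y up, looking along -z (the intrinsics and any distortion apply to the point x, -y, -z); pixel columns grow to the right and rows downward; lengths in m; the calibration is good to about 2 mm. A picture is of the moment at which its call begins. There is no depth.
- job_done(): hands the job in, once; it reports no verdict.
Trained networks look in a picture, given as the dict that the camera call returned (one of the last four; its "shot" number tells which), for a name from the list of things; names that differ only in an ending like _2 or _b are one class to them, and where a whole thing is asked for, a point or a joint stands for the part that bears it (a point fixed in the world has none). Each returns a list of dicts, best first, with "conf" (0 to 1); they miss things now and then, are a little off and sometimes report something else, mostly with a low value. They report only what shows in the picture. A call takes as long as a camera call. They do not tell look-alikes from the thing itself.
- silhouettes(picture, query): "mask" (384x512 bool, what is visible of it) and "bbox" ([left, top, right, bottom] in pixels, round what is visible of it).
- place_of(picture, query): "xy" ([column, row] in pixels: a listed point, or the origin of a listed thing).
The state is a dict: "time": time; "joint_pos": joint angles; "joint_velocities": joint speeds; "effort": joint torques, N m; "ee_pos": TCP position; "ee_rot": TCP orientation; "ft_force": force on the tool from outside, world axes, zero at the start; "moment": the same for the moment, N m; "opening": finger opening in m.
Only numpy, scipy, OpenCV 4.12 (cv2) and the standard library are available. Lean on these libraries where they do the work, as an engineer would, in place of code of your own. Each camera call takes 0.05 s, during which the arm holds its last target.

## Working session

There is one attempt and no reset: what is moved stays moved. The work goes in short steps, Python scripts to look and compute and a tool call to move; the robot and the scene stay as the last step left them, time stands still between calls to the robot, and variables do not carry over. Pictures are saved under pics/ and viewed, and the job is handed in when it is done.

Besides the shell and the picture viewer there is one more tool, called after "Request:" as a command line: name --argument value ..., lists and objects as JSON in quotes. apply_moves: Moves the arm, as the interface text tells. Its arguments: {"type":"object","properties":{"series":{"type":"array"},"squeeze":{"type":"number"}},"required":["series"]}

```bash
mkdir -p pics; ls
python3 - <<'E'
from bench import *
import cv2
o=get_obs()
print({k:(np.round(v,3) if 0 else v) for k,v in o.items()}) if 0 else print(o)
for n in("scene","top"):
    c=camera(n); cv2.imwrite(f"pics/{n}0.png",c["color"]); print(n,c["K"],c["k1"],c["eye"],c["rotation"],c["shot"])
    for q in("kiln","tray","door","dish","hammer"):
        for d in silhouettes(c,q)[:4]: print(q,d["conf"],d["bbox"])
    for q in("kiln","chamber_mouth","tray","dish","door_hinge","door_face","latch_bolt","doming_block","punch_stand","hammer"):
        for d in place_of(c,q)[:3]: print(q,d["conf"],d["xy"])
E
```

```text
pics
{'time': 0.0, 'joint_pos': array([-7.06283125e+01,  5.26300761e+00,  7.05824894e+01,  1.19224727e-03,
        1.04266395e+02, -3.24982509e+00]), 'joint_velocities': array([-0.08688969,  0.02693364, -0.06725166,  0.07642919, -0.0724179 ,
       -0.07089724]), 'effort': array([ 1.15698858e-03, -4.58721828e+01, -4.18026924e+01, -8.33892409e-05,
        1.14885604e-02, -9.79918781e-06]), 'ee_pos': array([ 0.23068465, -0.55357468,  0.23014591]), 'ee_rot': array([[ 9.23063938e-01,  3.84646033e-01, -6.28734861e-04],
       [ 3.84646524e-01, -9.23062096e-01,  1.84900888e-03],
       [ 1.30852610e-04, -1.94859409e-03, -9.99998093e-01]]), 'ft_force': array([-0.26330977,  0.28878014,  0.00843822]), 'moment': array([ 0.02335035, -0.01917943, -0.04125756]), 'opening': 0.0853337534733159}
scene [[398.43888348   0.         254.65966082]
 [  0.         398.43888348 192.66082765]
 [  0.           0.           1.        ]] -0.038252650346651325 [ 0.72253127 -0.35298845  1.12126996] [[ 0.90409984 -0.40348722  0.14071797]
 [ 0.42724279  0.85982795 -0.2795702 ]
 [-0.00819024  0.31288011  0.94975731]
[... 579 characters left out ...]
mer 0.95 [164.3, 289.6]
top [[443.4270299    0.         259.46669297]
 [  0.         443.4270299  194.77154966]
 [  0.           0.           1.        ]] -0.16277246953162905 [ 0.4337092  -0.06508225  1.15740389] [[ 0.01017535  0.98963324 -0.14325681]
 [-0.9998641   0.01192787  0.01137992]
 [ 0.0129707   0.14312155  0.98962012]] 2
kiln 0.6 [93.0, 116.5, 316.3, 301.4]
tray 0.68 [218.0, 162.5, 230.6, 206.5]
tray 0.63 [159.7, 258.6, 200.1, 300.5]
door 0.59 [211.7, 233.1, 316.0, 305.0]
hammer 0.89 [338.2, 198.3, 407.5, 287.6]
tray 0.92 [178.7, 277.0]
tray 0.74 [263.7, 287.3]
door_hinge 0.56 [215.6, 236.6]
doming_block 0.61 [322.0, 143.5]
punch_stand 0.96 [305.2, 194.4]
hammer 0.9 [374.4, 251.6]
```

Run:
```python
import cv2
for n in("scene","top"):
    i=cv2.imread(f"pics/{n}0.png"); cv2.imwrite(f"pics/{n}0b.png",cv2.resize(i,(800,600),interpolation=cv2.INTER_CUBIC))
i=cv2.imread("pics/scene0.png")[90:240,130:330]; cv2.imwrite("pics/scene0c.png",cv2.resize(i,(800,600),interpolation=cv2.INTER_CUBIC))
```

```text
(no output)
```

View pics/scene0b.png

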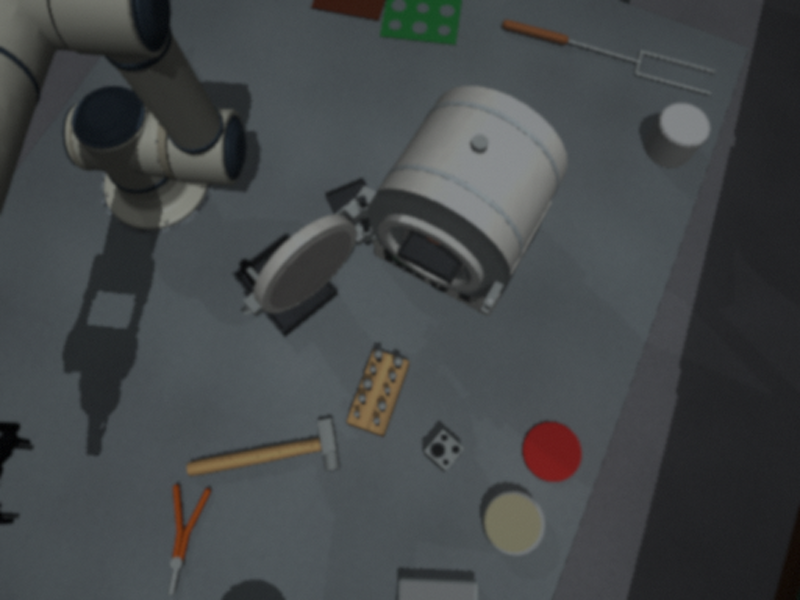

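View pics/top0b.png

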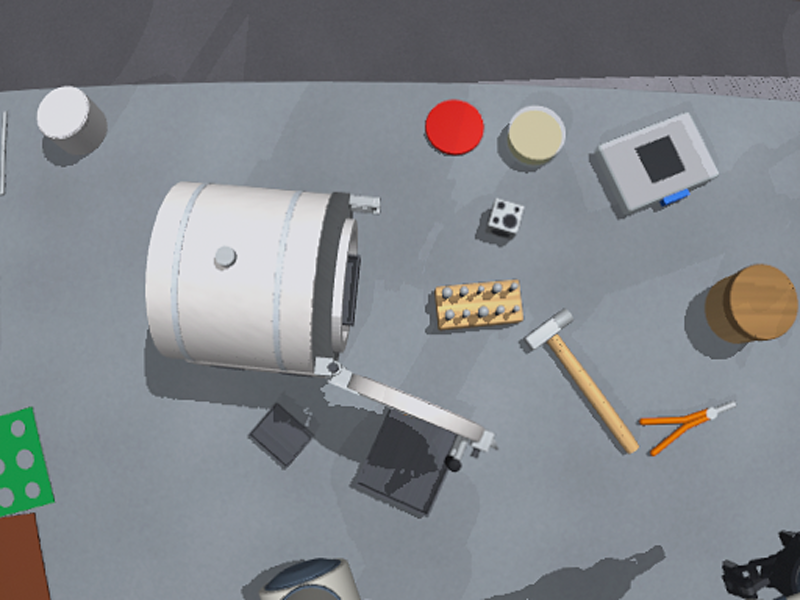

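View pics/scene0c.png

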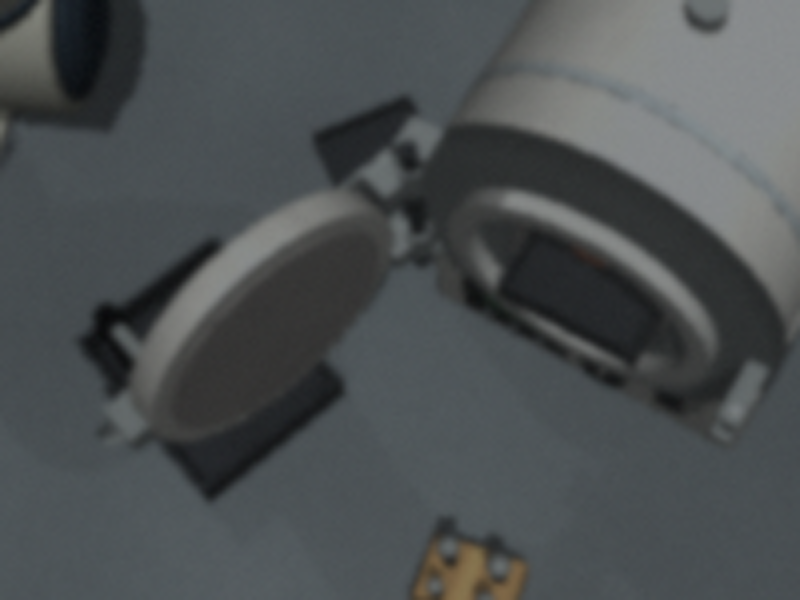

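The three tray candidates in the scene picture are one in the chamber mouth (283,155), a larger one on the bench under the door (179,181), and a small one on the bench by the hinge (225,133). The middle-sized tray in the mouth fits, because it sticks out of the chamber. I'll confirm it in an enlarged crop.

Run:
```python
import cv2
i=cv2.imread("pics/top0.png")[110:335,85:335]; cv2.imwrite("pics/top0c.png",cv2.resize(i,(800,600*1),interpolation=cv2.INTER_CUBIC) if 0 else cv2.resize(i,None,fx=2.66,fy=2.66,interpolation=cv2.INTER_CUBIC))
i=cv2.imread("pics/top0.png")[115:245,185:315]; cv2.imwrite("pics/top0d.png",cv2.resize(i,None,fx=4.6,fy=4.6,interpolation=cv2.INTER_CUBIC))
i=cv2.imread("pics/scene0.png")[130:210,225:335]; i=cv2.convertScaleAbs(i,alpha=2);cv2.imwrite("pics/scene0d.png",cv2.resize(i,None,fx=7,fy=7,interpolation=cv2.INTER_CUBIC))
```

```text
(no output)
```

View pics/top0d.png

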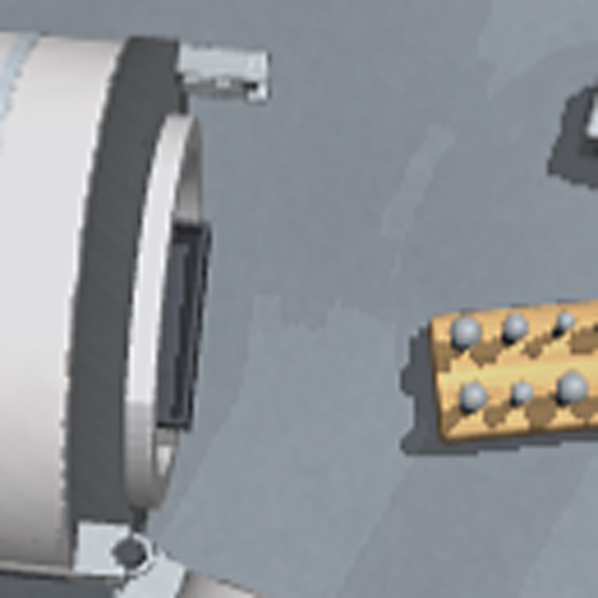

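View pics/scene0d.png

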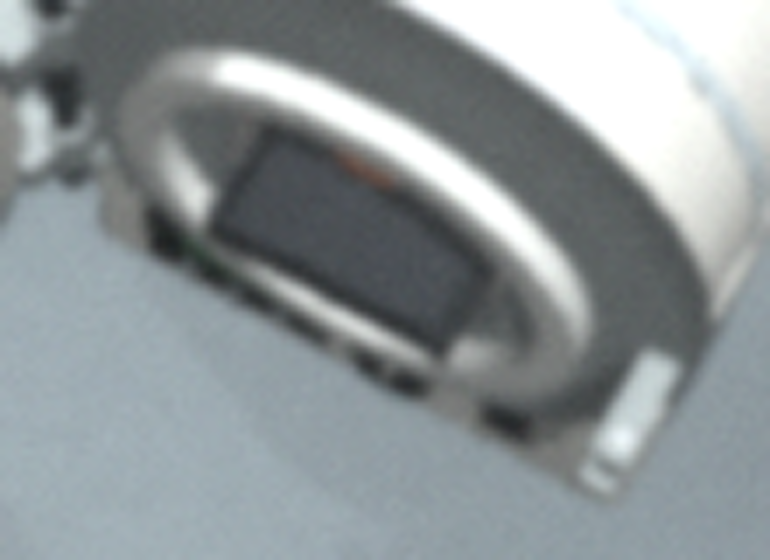

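View pics/top0c.png

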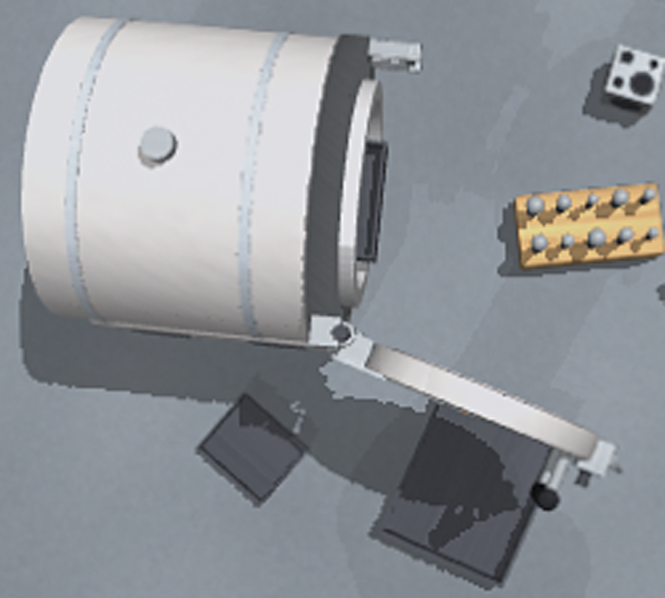

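```bash
cat > h.py <<'E'
import numpy as np, cv2, json
CAL={"scene":dict(K=np.array([[398.43888348,0,254.65966082],[0,398.43888348,192.66082765],[0,0,1]]),k1=-0.038252650346651325,eye=np.array([0.72253127,-0.35298845,1.12126996]),R=np.array([[0.90409984,-0.40348722,0.14071797],[0.42724279,0.85982795,-0.2795702],[-0.00819024,0.31288011,0.94975731]])),
"top":dict(K=np.array([[443.4270299,0,259.46669297],[0,443.4270299,194.77154966],[0,0,1]]),k1=-0.16277246953162905,eye=np.array([0.4337092,-0.06508225,1.15740389]),R=np.array([[0.01017535,0.98963324,-0.14325681],[-0.9998641,0.01192787,0.01137992],[0.0129707,0.14312155,0.98962012]]))}
def proj(n,P):
    c=CAL[n]; p=(np.atleast_2d(P)-c["eye"])@c["R"]; s=np.c_[p[:,0],-p[:,1]]/(-p[:,2:3])
    s=s*(1+c["k1"]*(s**2).sum(1,keepdims=True)); return s*c["K"][0,0]+c["K"][:2,2]
def ray(n,uv):
    c=CAL[n]; d=(np.asarray(uv,float)-c["K"][:2,2])/c["K"][0,0]; s=d.copy()
    for _ in range(30): s=d/(1+c["k1"]*(s@s))
    v=c["R"]@np.array([s[0],-s[1],-1]); return c["eye"],v
def atz(n,uv,z):
    e,v=ray(n,uv); return e+v*(z-e[2])/v[2]
def kiln(p): # x,y,yaw
    x,y,a=p; R=np.array([[np.cos(a),-np.sin(a),0],[np.sin(a),np.cos(a),0],[0,0,1]]); return R,np.array([x,y,0])
def k2w(p,P): R,t=kiln(p); return np.atleast_2d(P)@R.T+t
def doorpts(p,th,P): # P in door_hinge frame; opening: clockwise
    c,s=np.cos(-th),np.sin(-th); D=np.array([[c,-s,0],[s,c,0],[0,0,1]])
    return k2w(p,np.atleast_2d(P)@D.T+[-.140,.118,.205])
E
python3 - <<'E'
from h import *
a=atz("top",[231.1,164.1],.189);b=atz("top",[226.3,207.8],.189);print(a,b,np.linalg.norm(a-b),np.degrees(np.arctan2(*(b-a)[1::-1])))
from scipy.optimize import least_squares
obs=[("scene",[274.9,165.1],1),("scene",[234.1,140.7],2),("top",[215.6,236.6],2),("scene",[185.1,170.7],3),("scene",[153.6,194.8],4)]
def res(q):
    p=q[:3];r=[]
    for n,uv,k in obs:
        P=[None,k2w(p,[-.13,0,.165]),k2w(p,[-.14,.118,.205]),doorpts(p,q[3],[-.018,-.145,0]),doorpts(p,q[3],[0,-.242,0])][k]
        r+=list((proj(n,P)[0]-uv))
    # drum top axis line & strike skip
    return np.array(r)
s=least_squares(res,[a[0],a[1]+.13,np.pi/2,2.0],loss="soft_l1");print(s.x,np.degrees(s.x[2]),res(s.x).round(1).reshape(-1,2))
p=s.x[:3];R,t=kiln(p)
for w in(a,b): print("tray corner in kiln",(w-t)@R)
E
```

```text
[ 0.64225288 -0.01224233  0.189     ] [ 0.54408806 -0.00362328  0.189     ] 0.09854247923479617 174.98219105497952
[0.60982903 0.14816198 1.48421894 1.96027597] 85.03948111572898 [[ 0.9  0.3]
 [-0.3  0.3]
 [-0.8 -0.2]
 [-2.6 -2.4]
 [ 0.1  1.7]]
tray corner in kiln [-0.15699986 -0.04617245  0.189     ]
tray corner in kiln [-0.15690133  0.05236998  0.189     ]
```

```bash
cat > ov.py <<'E'
from h import *
def overlay(n,img,p,th,s=2):
    im=cv2.resize(img,None,fx=s,fy=s,interpolation=cv2.INTER_CUBIC)
    def pl(P,col,close=False):
        q=np.round((proj(n,P)+.5)*s).astype(np.int32); cv2.polylines(im,[q],close,col,1,cv2.LINE_AA)
    t=np.linspace(0,2*np.pi,60)
    for x in(-.115,.125): pl(k2w(p,np.c_[0*t+x,.125*np.cos(t),.205+.125*np.sin(t)]),(0,0,255))
    b=[[-.125,.115,0],[-.125,-.115,0],[.125,-.115,0],[.125,.115,0]]
    pl(k2w(p,np.array(b)+[0,0,.1]),(0,255,0),True)
    pl(k2w(p,[[-.13,.055,.165],[-.13,-.055,.165],[-.13,-.055,.25],[-.13,.055,.25]]),(255,0,255),True)
    for x in(-.018,.004): pl(doorpts(p,th,np.c_[0*t+x,-.118+.098*np.cos(t),.098*np.sin(t)]),(255,255,0))
    pl(doorpts(p,th,[[-.058,-.192,-.042],[-.058,-.192,.042]]),(0,255,255))
    pl(doorpts(p,th,[[0,0,-.1],[0,0,.1]]),(0,255,255))
    return im
E
python3 - <<'E'
from ov import *
p=[.6098,.1482,1.4842]
for n,(x0,y0) in(("scene",(130,40)),("top",(85,100))):
    im=overlay(n,cv2.imread(f"pics/{n}0.png"),p,1.96,3)[y0*3:y0*3+600,x0*3:x0*3+750]; cv2.imwrite(f"pics/{n}_ov.png",im)
E
```

```text
(no output)
```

View pics/scene_ov.png

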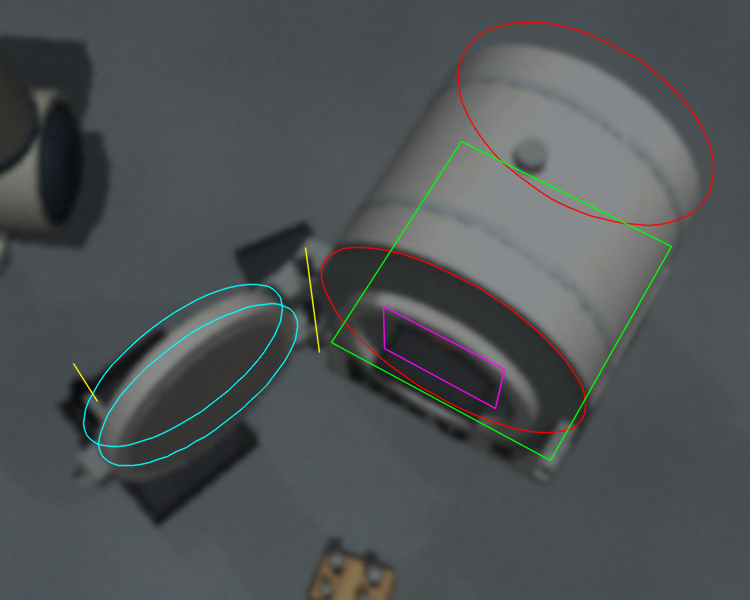

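View pics/top_ov.png

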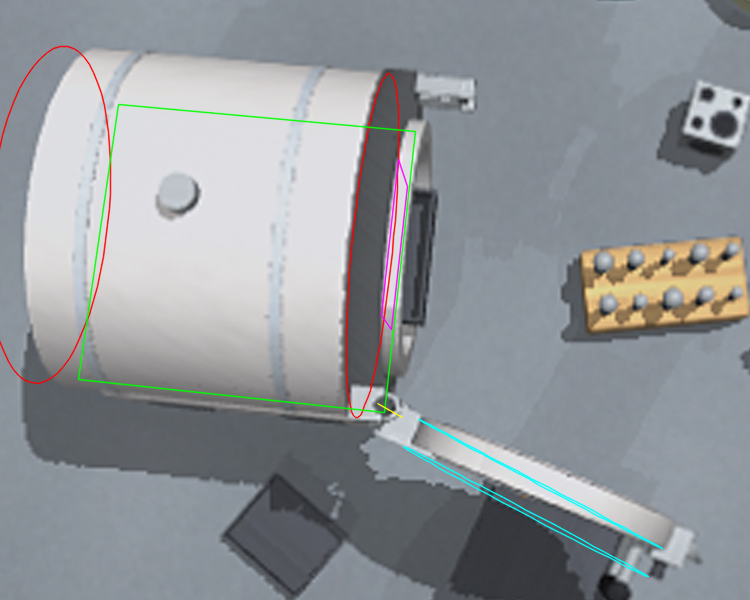

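```bash
cat > fit.py <<'E'
from ov import *
from scipy.optimize import least_squares
T=lambda x,y:("top",[85+x/3-.33,100+y/3-.33]); S=lambda x,y:("scene",[130+x/3-.33,40+y/3-.33])
sil=[(T(110,50),-1),(T(240,61),-1),(T(370,72),-1),(T(130,395),1),(T(240,405),1),(T(330,413),1),
 (S(350,228),2),(S(400,151),2),(S(440,90),2),(S(597,385),3),(S(640,310),3),(S(680,240),3)]
t=np.linspace(0,2*np.pi,181)
def res(q):
    p=q[:3];r=[]
    for n,uv,P,w in [("scene",[274.9,165.1],k2w(p,[-.13,0,.165]),1),("top",T(385,402)[1],k2w(p,[-.14,.118,.205+q[4]]),1),("scene",[234.1,140.7],k2w(p,[-.14,.118,.205]),.5),
      ("scene",[185.1,170.7],doorpts(p,q[3],[-.018,-.145,0]),.5),("scene",[153.6,194.8],doorpts(p,q[3],[0,-.242,0]),.5)]:
        r+=list((proj(n,P)[0]-uv)*w)
    for (n,uv),k in sil:
        # signed distance of the pixel to extreme generator lines
        A=proj(n,k2w(p,np.c_[0*t-.11,.125*np.cos(t),.205+.125*np.sin(t)]));B=proj(n,k2w(p,np.c_[0*t+.08,.125*np.cos(t),.205+.125*np.sin(t)]))
        d=B-A; nn=np.c_[-d[:,1],d[:,0]]/np.linalg.norm(d,axis=1)[:,None]; dist=((np.array(uv)-A)*nn).sum(1)
        # the cylinder should be all on one side: extreme equals zero
        r.append(dist.min() if abs(dist.min())<abs(dist.max()) else dist.max())
    return np.array(r)
if __name__=="__main__":
    s=least_squares(res,[.61,.148,1.484,1.96,.04],loss="soft_l1");print(s.x,np.degrees(s.x[2]));print(res(s.x).round(1))
    p=s.x[:3]
    for w in([.64225,-.01224,.189],[.54409,-.00362,.189]): R,tt=kiln(p);print((np.array(w)-tt)@R)
    for n,(x0,y0) in(("scene",(130,40)),("top",(85,100))):
        im=overlay(n,cv2.imread(f"pics/{n}0.png"),p,s.x[3],3)[y0*3:y0*3+600,x0*3:x0*3+750]; cv2.imwrite(f"pics/{n}_ov2.png",im)
E
python3 fit.py
```

```text
[0.6094709  0.14800344 1.4910787  1.96792815 0.06321661] 85.43251615364973
[ 1.   0.5 -0.4  0.9 -0.1  0.4 -1.3 -1.  -0.   1.1 -0.1 -0.3 -0.5 -0.4
 -0.1  0.2  1.2  1.1  1.1 -0.9 -0.4 -0. ]
[-0.15712423 -0.0454357   0.189     ]
[-0.15634841  0.05309901  0.189     ]
```

View pics/scene_ov2.png

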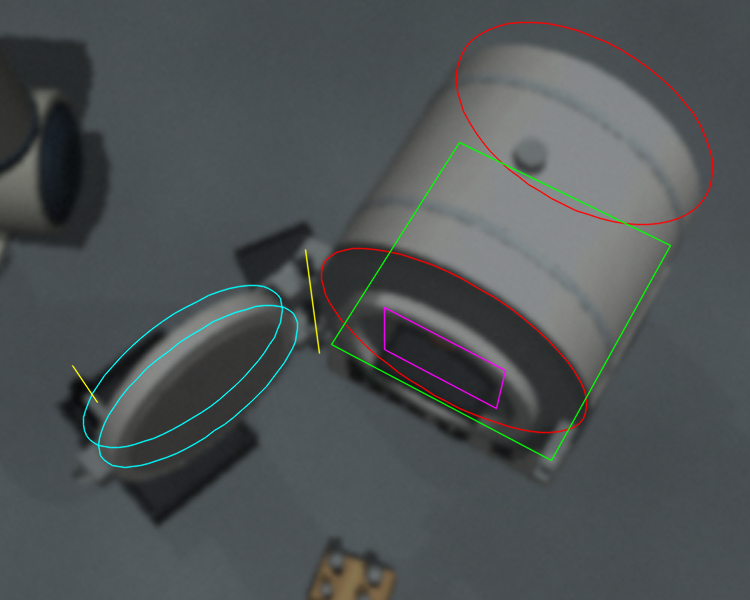

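View pics/top_ov2.png

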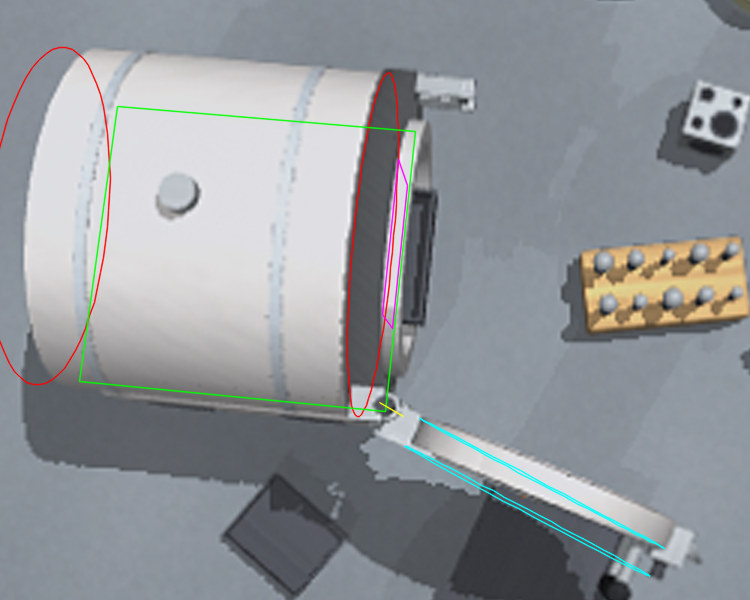

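Run:
```python
from ov import *
p=[.6095,.1480,1.4911]
for th in(1.85,1.9,):
  row=[]
  for n,(x0,y0) in(("scene",(130,100)),("top",(195,190))):
    row.append(overlay(n,cv2.imread(f"pics/{n}0.png"),p,th,3)[y0*3:y0*3+360,x0*3:x0*3+390])
  cv2.imwrite(f"pics/d{th}.png",np.hstack(row))
```

```text
(no output)
```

View pics/d1.85.png

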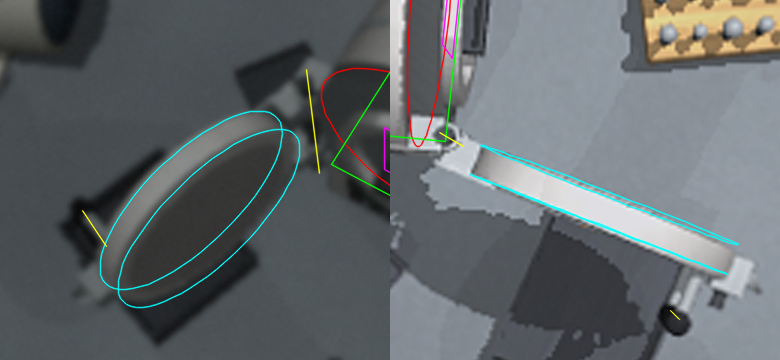

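View pics/d1.9.png

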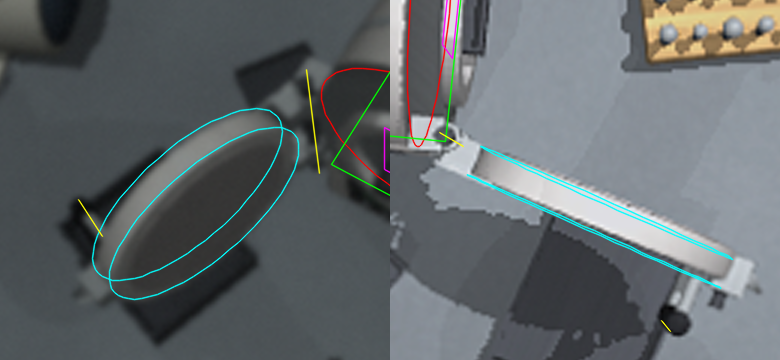

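```bash
cat > mv.py <<'E'
from h import *
from bench import *
from scipy.spatial.transform import Rotation as Ro
YAW=1.4911
def R_tool(az,tilt,flip=1): # tool z horizontal azimuth az (deg), tilt deg below horizontal; y horizontal
    a=np.radians(az);t=np.radians(tilt); z=np.array([np.cos(a)*np.cos(t),np.sin(a)*np.cos(t),-np.sin(t)])
    y=flip*np.array([np.sin(a),-np.cos(a),0]); x=np.cross(y,z); return np.c_[x,y,z]
def plan(P,R):
    o=get_obs(); rv=Ro.from_matrix(R@o["ee_rot"].T).as_rotvec(degrees=True)
    print("turn",rv.round(1),"shift",(np.array(P)-o["ee_pos"]).round(4)); return rv
def st():
    o=get_obs(); print("t",round(o["time"],3),"pos",o["ee_pos"].round(4),"J",o["joint_pos"].round(1),"F",o["ft_force"].round(2),"open",round(o["opening"],4)); print("z",o["ee_rot"][:,2].round(3),"y",o["ee_rot"][:,1].round(3))
E
python3 - <<'E'
from mv import *
for f in(1,-1): plan([.58,-.13,.30],R_tool(85.4,20,f))
E
```

```text
turn [ 59.2 -43.   54.5] shift [0.3492 0.4238 0.0687]
turn [  48.3   66.4 -100.1] shift [0.3492 0.4238 0.0687]
```

Request:
apply_moves --series '[[[0, 0, 0], [0.03, 0.03, 0.06], 0.4], [[0, 0, 0], [0.12, 0.08, 0.13], 0.4], [[0, 0, 0], [0.17, 0.11, 0.13], 0.4], [[0, 0, 0], [0.2, 0.13, 0.13], 0.4], [[0, 0, 0], [0.2, 0.13, 0.13], 0.4], [[0, 0, 0], [0.2, 0.13, 0.13], 0.4]]'

```text
time: 2.35
ee_pos: [0.4328, -0.4224, 0.3618]
ee_rot: [[0.921, 0.388, 0.001], [0.388, -0.921, -0.0], [0.001, 0.001, -1.0]]
ft_force: [-0.2, -0.1, -0.0]
opening: 0.0345
```

Run:
```python
from mv import *
st()
for f in(1,-1): plan([.58,-.13,.30],R_tool(85.4,20,f))
```

```text
t 2.35 pos [ 0.4328 -0.4224  0.3618] J [-47.5  10.1  51.7   0.  118.1  19.6] F [-0.23 -0.12 -0.04] open 0.0345
z [ 0.001 -0.    -1.   ] y [ 0.388 -0.921  0.001]
turn [ 59.3 -42.8  54.3] shift [ 0.1472  0.2924 -0.0618]
turn [  48.2   66.6 -100.3] shift [ 0.1472  0.2924 -0.0618]
```

Request:
apply_moves --series '[[[12, -8.5, 11], [0.03, 0.06, 0], 0.4], [[24, -17, 22], [0.06, 0.12, 0], 0.4], [[36, -26, 33], [0.09, 0.18, -0.01], 0.4], [[47, -34, 43], [0.12, 0.24, -0.03], 0.4], [[59.3, -42.8, 54.3], [0.147, 0.292, -0.05], 0.4], [[59.3, -42.8, 54.3], [0.147, 0.292, -0.06], 0.4], [[59.3, -42.8, 54.3], [0.147, 0.292, -0.06], 0.4], [[59.3, -42.8, 54.3], [0.147, 0.292, -0.06], 0.4], [[59.3, -42.8, 54.3], [0.147, 0.292, -0.06], 0.4], [[59.3, -42.8, 54.3], [0.147, 0.292, -0.06], 0.4], [[59.3, -42.8, 54.3], [0.147, 0.292, -0.06], 0.4], [[59.3, -42.8, 54.3], [0.147, 0.292, -0.06], 0.4]]'

```text
time: 3.85
ee_pos: [0.5796, -0.1304, 0.3032]
ee_rot: [[0.027, 0.997, 0.076], [0.344, -0.081, 0.936], [0.939, 0.001, -0.345]]
ft_force: [-0.2, 0.0, -0.4]
opening: 0.0336
```

Run:
```python
from mv import *
st()
plan([.593,-.05,.183],R_tool(85.4,20))
row=[]
for n in("scene","top"): row.append(camera(n)["color"])
cv2.imwrite("pics/v1.png",cv2.resize(np.hstack(row),(800,300)))
```

```text
t 3.85 pos [ 0.5796 -0.1304  0.3032] J [-41.8  23.8  64.2  66.5 125.3 -12.5] F [-0.19  0.   -0.4 ] open 0.0336
z [ 0.076  0.936 -0.345] y [ 0.997 -0.081  0.001]
turn [0.2 0.1 0. ] shift [ 0.0134  0.0804 -0.1202]
```

View pics/v1.png

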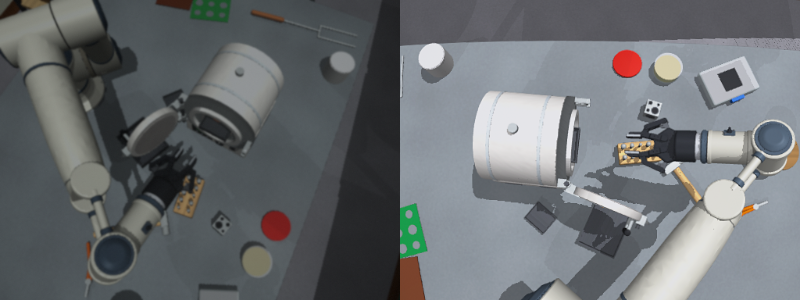

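Request:
apply_moves --series '[[[0, 0, 0], [0.013, 0.02, -0.04], 0.4], [[0, 0, 0], [0.013, 0.04, -0.08], 0.4], [[0, 0, 0], [0.013, 0.06, -0.12], 0.4], [[0, 0, 0], [0.013, 0.075, -0.12], 0.4], [[0, 0, 0], [0.013, 0.085, -0.12], 0.4], [[0, 0, 0], [0.013, 0.085, -0.12], 0.4]]'

```text
time: 4.7
ee_pos: [0.5931, -0.0451, 0.1856]
ee_rot: [[0.023, 0.997, 0.077], [0.345, -0.08, 0.935], [0.938, 0.005, -0.346]]
ft_force: [-0.4, 0.0, 0.3]
opening: 0.0342
```

Run:
```python
from mv import *
st()
a=camera("scene")["color"][110:230,200:360]; b=camera("top")["color"][130:250,190:350]
cv2.imwrite("pics/v2.png",cv2.resize(np.hstack([cv2.convertScaleAbs(a,alpha=1.8),b]),(800,300),interpolation=cv2.INTER_CUBIC))
```

```text
t 4.7 pos [ 0.5931 -0.0451  0.1856] J [-35.6  22.4  78.3  61.9 114.2 -22.7] F [-0.45  0.    0.29] open 0.0342
z [ 0.077  0.935 -0.346] y [ 0.997 -0.08   0.005]
```

View pics/v2.png

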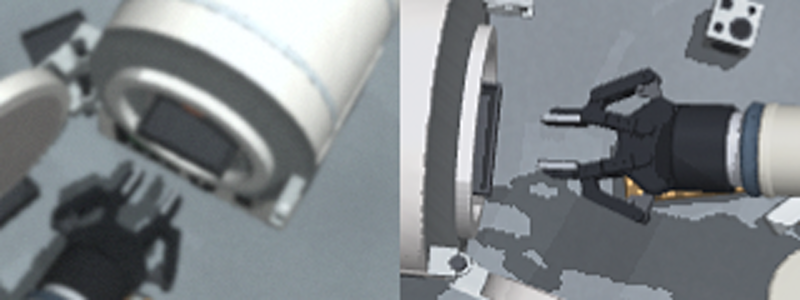

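Request:
apply_moves --series '[[[0, 0, 0], [0.001, 0.01, -0.001], 0.4], [[0, 0, 0], [0.002, 0.02, -0.002], 0.4], [[0, 0, 0], [0.002, 0.025, -0.002], 0.4], [[0, 0, 0], [0.0025, 0.028, -0.002], 0.4], [[0, 0, 0], [0.0025, 0.031, -0.002], 0.4], [[0, 0, 0], [0.0025, 0.034, -0.002], 0.4], [[0, 0, 0], [0.003, 0.037, -0.002], 0.4], [[0, 0, 0], [0.003, 0.04, -0.002], 0.4], [[0, 0, 0], [0.0035, 0.043, -0.002], 0.4], [[0, 0, 0], [0.0035, 0.046, -0.002], 0.4]]'

```text
time: 6.05
ee_pos: [0.5966, 0.0001, 0.1828]
ee_rot: [[0.024, 0.997, 0.078], [0.346, -0.081, 0.935], [0.938, 0.004, -0.346]]
ft_force: [0.4, -2.4, -0.6]
opening: 0.0342
```

Run:
```python
from mv import *
st()
a=camera("scene")["color"][110:230,200:360]; b=camera("top")["color"][130:250,190:350]
cv2.imwrite("pics/v3.png",cv2.resize(np.hstack([cv2.convertScaleAbs(a,alpha=1.8),b]),(800,300),interpolation=cv2.INTER_CUBIC))
```

```text
t 6.05 pos [5.966e-01 1.000e-04 1.828e-01] J [-32.2  19.6  82.1  62.9 110.7 -21.9] F [ 0.4  -2.44 -0.56] open 0.0342
z [ 0.078  0.935 -0.346] y [ 0.997 -0.081  0.004]
```

View pics/v3.png

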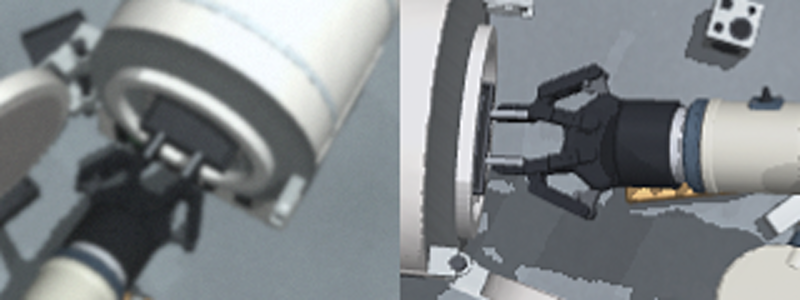

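Request:
apply_moves --series '[[[0, 0, 0], [0.0, 0.003, 0], 0.4], [[0, 0, 0], [0.0005, 0.006, 0], 0.4], [[0, 0, 0], [0.001, 0.009, 0], 0.4], [[0, 0, 0], [0.001, 0.012, 0], 0.4], [[0, 0, 0], [0.001, 0.015, 0], 0.4], [[0, 0, 0], [0.0015, 0.018, 0], 0.4], [[0, 0, 0], [0.0015, 0.021, 0], 0.4], [[0, 0, 0], [0.002, 0.024, 0], 0.4], [[0, 0, 0], [0.002, 0.027, 0], 0.4], [[0, 0, 0], [0.0025, 0.029, 0], 0.4], [[0, 0, 0], [0.0025, 0.031, 0], 0.4]]'

```text
time: 7.52
ee_pos: [0.5991, 0.0315, 0.1828]
ee_rot: [[0.024, 0.997, 0.077], [0.345, -0.081, 0.935], [0.938, 0.004, -0.346]]
ft_force: [0.3, -3.9, 0.2]
opening: 0.0343
```

Request:
apply_moves --series '[[[0, 0, 0], [0, 0.0015, 0], 0.4], [[0, 0, 0], [0, 0.003, 0], 0.4], [[0, 0, 0], [0, 0.004, 0], 0.4], [[0, 0, 0], [0, 0.004, 0], 0.4]]'

```text
time: 8.02
ee_pos: [0.5989, 0.034, 0.1828]
ee_rot: [[0.025, 0.997, 0.078], [0.347, -0.082, 0.934], [0.938, 0.004, -0.348]]
ft_force: [-3.1, -10.6, -0.2]
opening: 0.0347
```

Request:
apply_moves --series '[[[0, 0, 0], [0, 0.001, 0], 0.4], [[0, 0, 0], [0, 0.002, 0], 0.4], [[0, 0, 0], [0, 0.002, 0], 0.4]]'

```text
time: 8.4
ee_pos: [0.5989, 0.0341, 0.1827]
ee_rot: [[0.025, 0.996, 0.08], [0.348, -0.084, 0.934], [0.937, 0.004, -0.349]]
ft_force: [-3.0, -13.7, 0.3]
opening: 0.034
```

Request:
apply_moves --series '[[[0, 0, 0], [0, 0.001, 0], 0.4], [[0, 0, 0], [0, 0.002, 0], 0.4], [[0, 0, 0], [0, 0.002, 0], 0.4]]'

```text
time: 8.78
ee_pos: [0.5989, 0.0342, 0.1827]
ee_rot: [[0.026, 0.996, 0.082], [0.35, -0.086, 0.933], [0.936, 0.004, -0.351]]
ft_force: [-3.1, -14.0, 1.3]
opening: 0.0345
```

Request:
apply_moves --series '[[[0, 0, 0], [0, -0.02, 0], 0.4], [[0, 0, 0], [-0.006, -0.07, 0.0], 0.4], [[0, 0, 0], [-0.009, -0.11, 0.02], 0.4], [[0, 0, 0], [-0.009, -0.12, 0.05], 0.4], [[0, 0, 0], [-0.009, -0.12, 0.06], 0.4]]'

```text
time: 9.4
ee_pos: [0.5902, -0.0873, 0.2444]
ee_rot: [[0.024, 0.996, 0.084], [0.352, -0.087, 0.932], [0.936, 0.007, -0.352]]
ft_force: [0.2, -0.6, -0.0]
opening: 0.0338
```

Run:
```python
from mv import *
st()
c=camera("scene"); c2=camera("top");print([ (d["conf"],d["bbox"]) for d in silhouettes(c,"tray")],[ (d["conf"],d["xy"]) for d in place_of(c,"tray")],[ (d["conf"],d["xy"]) for d in place_of(c,"dish")])
a=c["color"][130:210,235:325]; b=c2["color"][150:230,200:290]
cv2.imwrite("pics/v4.png",cv2.resize(np.hstack([cv2.convertScaleAbs(a,alpha=2.2),cv2.convertScaleAbs(b,alpha=1)]),(800,356),interpolation=cv2.INTER_CUBIC))
p=[.6095,.1480,1.4911]
for x in(-.157,-.112):print(x,proj("scene",k2w(p,[[x,.05,.189],[x,-.05,.189],[x,.05,.165],[x,-.05,.165]])).round(1).tolist())
```

```text
t 9.4 pos [ 0.5902 -0.0873  0.2444] J [-38.6  22.3  71.9  63.5 119.3 -17.9] F [ 0.22 -0.62 -0.04] open 0.0338
z [ 0.084  0.932 -0.352] y [ 0.996 -0.087  0.007]
[(0.77, [147.0, 150.3, 216.7, 214.0]), (0.75, [262.4, 150.1, 295.2, 168.0]), (0.75, [210.8, 114.1, 235.0, 137.3])] [(0.77, [181.0, 184.0]), (0.72, [290.4, 141.7]), (0.64, [225.7, 127.5])] []
-0.157 [[253.9, 161.5], [288.7, 180.0], [253.9, 165.1], [288.0, 183.2]]
-0.112 [[262.6, 147.4], [297.2, 165.4], [262.5, 151.3], [296.3, 168.9]]
```

View pics/v4.png

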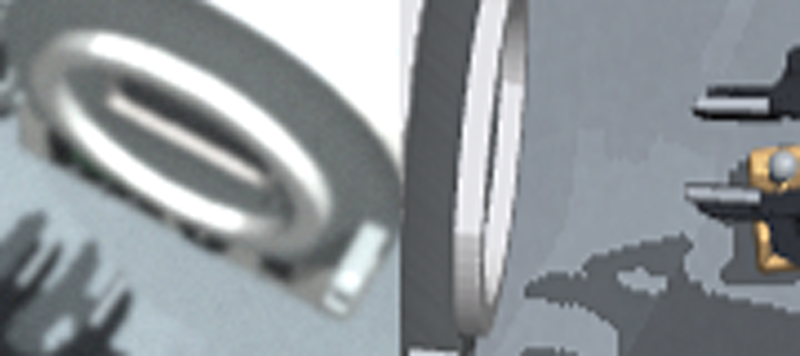

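Run:
```python
from mv import *
c=camera("scene");a=c["color"][140:190,245:311].astype(np.float32)
np.save("pics/a.npy",c["color"])
a=np.clip(a*3,0,255).astype(np.uint8); im=cv2.resize(a,None,fx=12,fy=12,interpolation=cv2.INTER_CUBIC)
p=[.6095,.1480,1.4911]
for x,z,col in((-.13,.165,(0,255,0)),(-.112,.165,(0,255,255)),(-.112,.189,(0,0,255))):
    q=np.round((proj("scene",k2w(p,[[x,.05,z],[x,-.05,z]]))-[245,140]+.5)*12).astype(np.int32);cv2.polylines(im,[q],False,col,1)
cv2.imwrite("pics/v5.png",im)
```

```text
(no output)
```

View pics/v5.png

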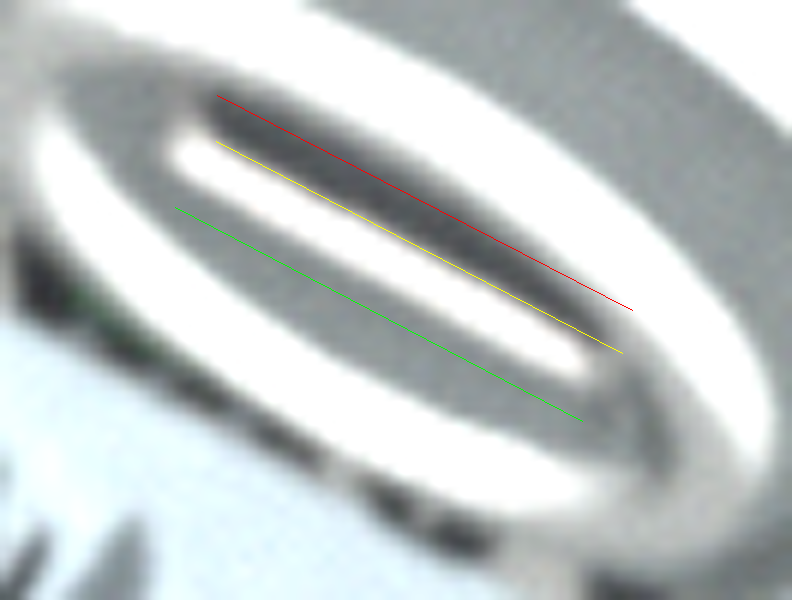

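Run:
```python
from mv import *
im=np.load("pics/a.npy").astype(float).mean(2)
p0=[.6095,.1480,1.4911]
# profile along kiln x at floor height
from scipy.ndimage import map_coordinates
for y in(.04,.03,.015,0,-.015,-.03,-.04):
    xs=np.arange(-.15,-.09,.0025); q=proj("scene",k2w(p0,np.c_[xs,0*xs+y,0*xs+.165]))
    v=map_coordinates(im,[q[:,1],q[:,0]],order=1); print(y,v.round(0).astype(int).tolist())
print((np.arange(-.15,-.09,.0025)*1000).round(1).tolist())
```

```text
0.04 [131, 137, 130, 112, 84, 60, 50, 48, 47, 48, 53, 72, 90, 98, 86, 59, 39, 30, 29, 31, 37, 49, 63, 82]
0.03 [137, 134, 119, 91, 65, 52, 49, 48, 48, 49, 57, 76, 96, 100, 86, 61, 38, 31, 30, 32, 38, 49, 63, 80]
0.015 [136, 122, 97, 70, 53, 51, 50, 48, 48, 48, 58, 77, 97, 104, 89, 64, 41, 30, 29, 32, 39, 50, 63, 79]
0 [132, 113, 84, 62, 52, 51, 49, 48, 48, 48, 55, 77, 95, 101, 89, 60, 39, 30, 30, 33, 41, 53, 68, 88]
-0.015 [132, 117, 89, 64, 53, 51, 50, 49, 49, 51, 59, 79, 100, 101, 85, 58, 35, 30, 31, 39, 51, 65, 86, 111]
-0.03 [136, 125, 102, 73, 55, 51, 50, 49, 47, 49, 60, 81, 99, 99, 80, 53, 34, 31, 41, 55, 70, 90, 115, 133]
-0.04 [137, 134, 119, 93, 67, 54, 51, 50, 49, 48, 56, 74, 87, 88, 68, 45, 37, 44, 56, 69, 88, 111, 130, 136]
[-150.0, -147.5, -145.0, -142.5, -140.0, -137.5, -135.0, -132.5, -130.0, -127.5, -125.0, -122.5, -120.0, -117.5, -115.0, -112.5, -110.0, -107.5, -105.0, -102.5, -100.0, -97.5, -95.0, -92.5]
```

Run:
```python
from mv import *
plan([.5955,-.02,.183],R_tool(85.4,12))
for n in("scene","top"):
    c=camera(n)
    for q in("chamber_mouth","tray","kiln","door_hinge","dish"): print(n,q,[(d["conf"],d["xy"]) for d in place_of(c,q)])
```

```text
turn [ 8.5 -0.6  0.3] shift [ 0.0059  0.065  -0.0584]
scene chamber_mouth [(0.63, [277.4, 166.0])]
scene tray [(0.68, [180.1, 184.8]), (0.59, [290.0, 142.3])]
scene kiln []
scene door_hinge [(0.64, [233.4, 139.5])]
scene dish []
top chamber_mouth []
top tray [(0.73, [180.7, 277.6]), (0.61, [261.0, 286.5])]
top kiln []
top door_hinge [(0.69, [216.9, 234.8])]
top dish [(0.62, [216.9, 232.5])]
```

Request:
apply_moves --series '[[[4, 0, 0], [0.002, 0.01, -0.03], 0], [[8.5, -0.6, 0.3], [0.004, 0.03, -0.058], 0], [[8.5, -0.6, 0.3], [0.0055, 0.055, -0.058], 0], [[8.5, -0.6, 0.3], [0.0065, 0.075, -0.058], 0], [[8.5, -0.6, 0.3], [0.0075, 0.088, -0.058], 0], [[8.5, -0.6, 0.3], [0.0085, 0.098, -0.058], 0], [[8.5, -0.6, 0.3], [0.009, 0.104, -0.058], 0], [[8.5, -0.6, 0.3], [0.009, 0.106, -0.058], 0]]'

```text
time: 11.3
ee_pos: [0.5989, 0.0202, 0.185]
ee_rot: [[0.014, 0.997, 0.08], [0.209, -0.081, 0.975], [0.978, 0.003, -0.209]]
ft_force: [-0.3, -0.3, 0.1]
opening: 0.0001
```

Run:
```python
from mv import *
st()
p0=[.6095,.1480,1.4911];R,t=kiln(p0)
for uv in([290.4,141.7],[290,142.3]): print((atz("scene",uv,.165)-t)@R)
for uv in([274.9,165.1],[277.4,166]): print("mouth",(atz("scene",uv,.165)-t)@R)
```

```text
t 11.3 pos [0.5989 0.0202 0.185 ] J [-31.6  22.   83.9  69.7 111.6 -22.9] F [-0.3  -0.29  0.14] open 0.0001
z [ 0.08   0.975 -0.209] y [ 0.997 -0.081  0.003]
[-0.0515724  -0.00034201  0.165     ]
[-0.05363001 -0.0002491   0.165     ]
mouth [-0.13008598  0.0029835   0.165     ]
mouth [-0.12908135 -0.0038389   0.165     ]
```

Request:
apply_moves --series '[[[0, 0, 0], [0, 0.003, 0], 0], [[0, 0, 0], [0, 0.006, 0], 0], [[0, 0, 0], [0, 0.008, 0], 0], [[0, 0, 0], [0, 0.009, 0], 0], [[0, 0, 0], [0, 0.009, 0], 0]]'

```text
time: 11.92
ee_pos: [0.5989, 0.0293, 0.185]
ee_rot: [[0.014, 0.997, 0.08], [0.209, -0.081, 0.975], [0.978, 0.003, -0.209]]
ft_force: [-0.5, -0.2, -0.1]
opening: 0.0001
```

Request:
apply_moves --series '[[[0, 0, 0], [0, 0.0015, 0], 0], [[0, 0, 0], [0, 0.003, 0], 0], [[0, 0, 0], [0, 0.003, 0], 0]]'

```text
time: 12.3
ee_pos: [0.5989, 0.0324, 0.185]
ee_rot: [[0.014, 0.997, 0.08], [0.209, -0.081, 0.975], [0.978, 0.003, -0.209]]
ft_force: [0.6, -0.3, 0.5]
opening: -0.0
```

Request:
apply_moves --series '[[[0, 0, 0], [0, 0.0015, 0], 0], [[0, 0, 0], [0, 0.003, 0], 0], [[0, 0, 0], [0, 0.003, 0], 0]]'

```text
time: 12.68
ee_pos: [0.599, 0.0344, 0.185]
ee_rot: [[0.014, 0.997, 0.081], [0.21, -0.082, 0.974], [0.978, 0.003, -0.21]]
ft_force: [-1.0, -6.7, -0.1]
opening: 0.0002
```

Request:
apply_moves --series '[[[0, 0, 0], [0, 0.0015, 0], 0], [[0, 0, 0], [0, 0.003, 0], 0], [[0, 0, 0], [0, 0.003, 0], 0]]'

```text
time: 13.05
ee_pos: [0.599, 0.0347, 0.185]
ee_rot: [[0.015, 0.996, 0.084], [0.212, -0.085, 0.974], [0.977, 0.003, -0.212]]
ft_force: [-3.0, -18.5, 0.2]
opening: -0.0004
```

Request:
apply_moves --series '[[[0, 0, 0], [0, -0.02, 0], 0], [[0, 0, 0], [-0.005, -0.07, 0.0], 0], [[0, 0, 0], [-0.01, -0.12, 0.02], 0], [[0, 0, 0], [-0.01, -0.15, 0.08], 0], [[0, 0, 0], [-0.01, -0.17, 0.14], 0], [[0, 0, 0], [-0.01, -0.18, 0.2], 0], [[0, 0, 0], [-0.01, -0.18, 0.2], 0]]'

```text
time: 13.92
ee_pos: [0.5885, -0.1463, 0.3908]
ee_rot: [[0.005, 0.996, 0.087], [0.219, -0.086, 0.972], [0.976, 0.014, -0.218]]
ft_force: [-0.8, 0.2, 0.2]
opening: -0.0001
```

```bash
cat >> mv.py <<'E'
def R_down(yaz):
    a=np.radians(yaz); y=np.array([np.cos(a),np.sin(a),0]); z=np.array([0,0,-1.]); return np.c_[np.cross(y,z),y,z]
E
python3 - <<'E'
from mv import *
st()
for y in(0,-20,20,160): plan([.45,-.28,.42],R_down(y))
E
```

```text
t 13.925 pos [ 0.5885 -0.1463  0.3908] J [-43.2  26.8  55.8  79.7 128.7  -1.4] F [-0.8   0.21  0.21] open -0.0001
z [ 0.087  0.972 -0.218] y [ 0.996 -0.086  0.014]
turn [-77.3   4.    3.6] shift [-0.1385 -0.1337  0.0292]
turn [-75.6  17.4 -13.2] shift [-0.1385 -0.1337  0.0292]
turn [-77.3  -9.6  20.5] shift [-0.1385 -0.1337  0.0292]
turn [ -23.6 -102.8  130.4] shift [-0.1385 -0.1337  0.0292]
```

Request:
apply_moves --series '[[[-10, 0.5, 0.5], [-0.02, -0.02, 0.01], 0], [[-20, 1, 1], [-0.04, -0.04, 0.03], 0], [[-30, 1.5, 1.5], [-0.06, -0.06, 0.03], 0], [[-40, 2, 2], [-0.08, -0.08, 0.03], 0], [[-50, 2.6, 2.3], [-0.1, -0.1, 0.03], 0], [[-60, 3.1, 2.8], [-0.12, -0.12, 0.03], 0], [[-70, 3.6, 3.2], [-0.1385, -0.134, 0.03], 0], [[-77.3, 4, 3.6], [-0.1385, -0.134, 0.03], 0], [[-77.3, 4, 3.6], [-0.1385, -0.134, 0.03], 0], [[-77.3, 4, 3.6], [-0.1385, -0.134, 0.03], 0]]'

```text
time: 15.18
ee_pos: [0.4502, -0.2803, 0.4196]
ee_rot: [[0.0, 1.0, -0.002], [1.0, -0.0, 0.004], [0.004, -0.002, -1.0]]
ft_force: [0.2, 0.1, -0.1]
opening: 0.0001
```

Run:
```python
from mv import *
st()
plan([.381,-.094,.40],R_down(0))
row=[camera(n)["color"] for n in("scene","top")]
cv2.imwrite("pics/v6.png",cv2.resize(np.hstack(row),(800,300)))
```

```text
t 15.175 pos [ 0.4502 -0.2803  0.4196] J [-3.570e+01  1.900e+00  5.420e+01  1.000e-01  1.241e+02 -3.560e+01] F [ 0.22  0.12 -0.07] open 0.0001
z [-0.002  0.004 -1.   ] y [ 1.    -0.    -0.002]
turn [-0.2 -0.1  0. ] shift [-0.0692  0.1863 -0.0196]
```

View pics/v6.png

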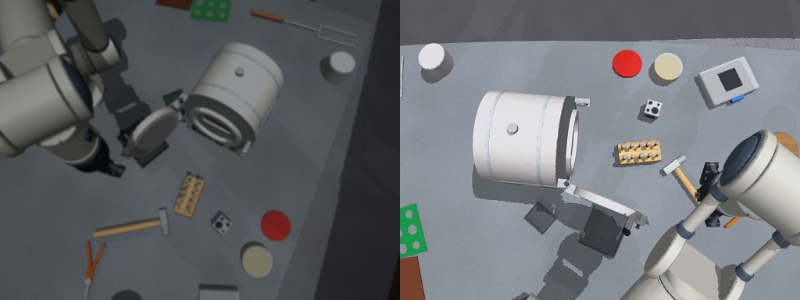

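Door is unchanged. I'll move over to its outer side at height, then descend.

Request:
apply_moves --series '[[[0, 0, 0], [-0.02, 0.05, 0.0], 0], [[0, 0, 0], [-0.045, 0.1, 0.0], 0], [[0, 0, 0], [-0.065, 0.15, 0.0], 0], [[0, 0, 0], [-0.071, 0.186, 0.0], 0], [[0, 0, 0], [-0.071, 0.186, -0.02], 0], [[0, 0, 0], [-0.071, 0.186, -0.02], 0]]'

```text
time: 16.02
ee_pos: [0.3792, -0.0952, 0.3976]
ee_rot: [[0.002, 1.0, -0.006], [1.0, -0.002, 0.005], [0.005, -0.006, -1.0]]
ft_force: [0.4, -0.7, -0.3]
opening: 0.0
```

Run:
```python
from mv import *
st()
row=[]
for n,(x,y) in(("scene",(90,90)),("top",(180,190))):
    i=camera(n)["color"][y:y+180,x:x+240]; row.append(cv2.convertScaleAbs(i,alpha=1.7 if n=="scene" else 1))
cv2.imwrite("pics/v7.png",cv2.resize(np.hstack(row),(800,300)))
```

```text
t 16.025 pos [ 0.3792 -0.0952  0.3976] J [-19.2 -19.8  75.9   0.2 124.2 -19. ] F [ 0.36 -0.7  -0.3 ] open 0.0
z [-0.006  0.005 -1.   ] y [ 1.    -0.002 -0.006]
```

View pics/v7.png

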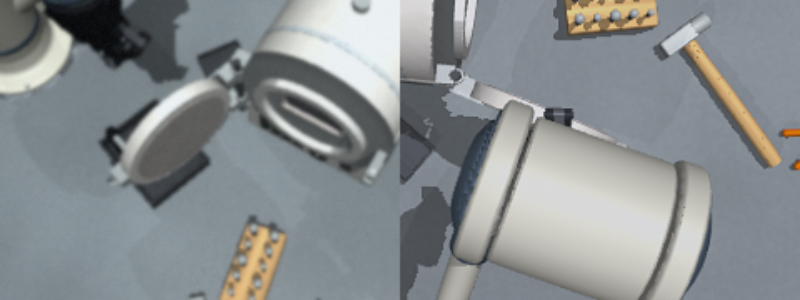

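Request:
apply_moves --series '[[[0, 0, 0], [0, 0, -0.05], 0], [[0, 0, 0], [0, 0, -0.1], 0], [[0, 0, 0], [0, 0, -0.145], 0], [[0, 0, 0], [0, 0, -0.152], 0], [[0, 0, 0], [0, 0, -0.152], 0]]'

```text
time: 16.75
ee_pos: [0.3797, -0.096, 0.2483]
ee_rot: [[0.003, 1.0, -0.003], [1.0, -0.003, 0.004], [0.004, -0.003, -1.0]]
ft_force: [-0.2, 0.2, 1.3]
opening: 0.0001
```

Run:
```python
from mv import *
st()
p0=[.611,.1480,1.4911]
o=get_obs()["ee_pos"]
# TCP path: at door angle th, r=.14, offset of TCP outside of hinge plane = 18+16
for th in np.arange(1.9,.29,-.1): print(round(th,2),(doorpts(p0,th,[-.034,-.14,0])[0]-o).round(3)[:2])
i=camera("scene")["color"][100:220,110:270]; cv2.imwrite("pics/v8.png",cv2.resize(cv2.convertScaleAbs(i,alpha=1.8),(800,600)))
```

```text
t 16.75 pos [ 0.3797 -0.096   0.2483] J [-19.3 -26.6  96.7   0.2 110.1 -19.1] F [-0.19  0.19  1.29] open 0.0001
z [-0.003  0.004 -1.   ] y [ 1.    -0.003 -0.003]
1.9 [ 0.016 -0.001]
1.8 [ 0.028 -0.009]
1.7 [ 0.04  -0.016]
1.6 [ 0.054 -0.022]
1.5 [ 0.067 -0.026]
1.4 [ 0.081 -0.029]
1.3 [ 0.096 -0.03 ]
1.2 [ 0.11 -0.03]
1.1 [ 0.125 -0.029]
1.0 [ 0.139 -0.026]
0.9 [ 0.152 -0.021]
0.8 [ 0.166 -0.016]
0.7 [ 0.178 -0.009]
0.6 [ 0.19  -0.001]
0.5 [0.201 0.009]
0.4 [0.211 0.019]
0.3 [0.22 0.03]
```

View pics/v8.png

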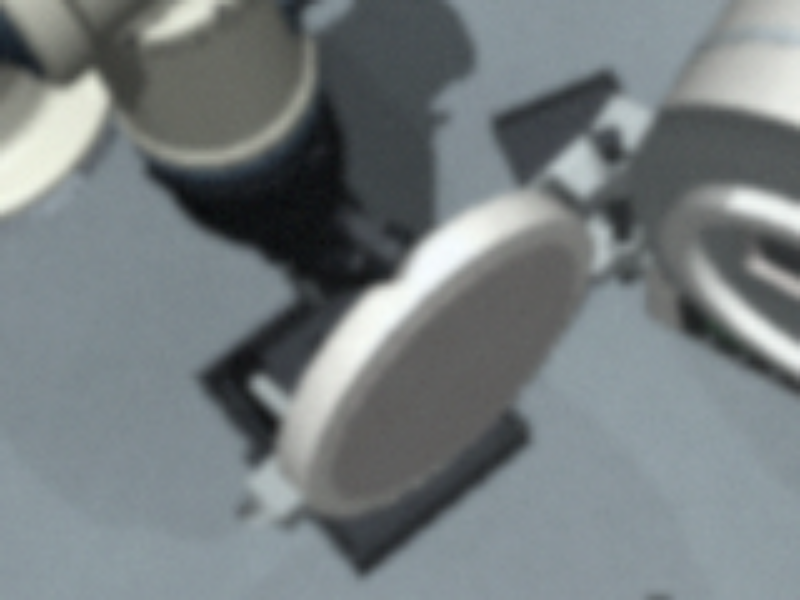

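Request:
apply_moves --series '[[[0, 0, 0], [0.007, -0.001, 0], 0], [[0, 0, 0], [0.013, -0.002, 0], 0], [[0, 0, 0], [0.019, -0.004, 0], 0], [[0, 0, 0], [0.025, -0.007, 0], 0], [[0, 0, 0], [0.032, -0.011, 0], 0], [[0, 0, 0], [0.04, -0.016, 0], 0], [[0, 0, 0], [0.049, -0.02, 0], 0], [[0, 0, 0], [0.058, -0.023, 0], 0], [[0, 0, 0], [0.067, -0.026, 0], 0]]'

```text
time: 17.92
ee_pos: [0.4476, -0.1224, 0.2491]
ee_rot: [[0.003, 1.0, -0.001], [1.0, -0.003, 0.003], [0.003, -0.002, -1.0]]
ft_force: [-1.9, -0.1, 0.8]
opening: -0.0003
```

Request:
apply_moves --series '[[[0, 0, 0], [0.01, -0.002, 0], 0], [[0, 0, 0], [0.02, -0.003, 0], 0], [[0, 0, 0], [0.03, -0.0035, 0], 0], [[0, 0, 0], [0.04, -0.0035, 0], 0], [[0, 0, 0], [0.05, -0.003, 0], 0], [[0, 0, 0], [0.06, -0.002, 0], 0], [[0, 0, 0], [0.07, 0.0005, 0], 0], [[0, 0, 0], [0.08, 0.004, 0], 0], [[0, 0, 0], [0.088, 0.007, 0], 0], [[0, 0, 0], [0.094, 0.009, 0], 0]]'

```text
time: 19.18
ee_pos: [0.5421, -0.1131, 0.249]
ee_rot: [[0.003, 1.0, -0.002], [1.0, -0.003, 0.004], [0.004, -0.002, -1.0]]
ft_force: [-0.1, -0.8, 1.4]
opening: -0.0001
```

Run:
```python
from mv import *
st()
row=[]
for n,(x,y) in(("scene",(150,90)),("top",(180,120))):
    i=camera(n)["color"][y:y+150,x:x+200]; row.append(cv2.convertScaleAbs(i,alpha=1.7 if n=="scene" else 1))
cv2.imwrite("pics/v9.png",cv2.resize(np.hstack(row),(800,300)))
```

```text
t 19.175 pos [ 0.5421 -0.1131  0.249 ] J [-15.4  -1.6  75.6   0.2 106.1 -15.2] F [-0.14 -0.8   1.35] open -0.0001
z [-0.002  0.004 -1.   ] y [ 1.    -0.003 -0.002]
```

View pics/v9.png

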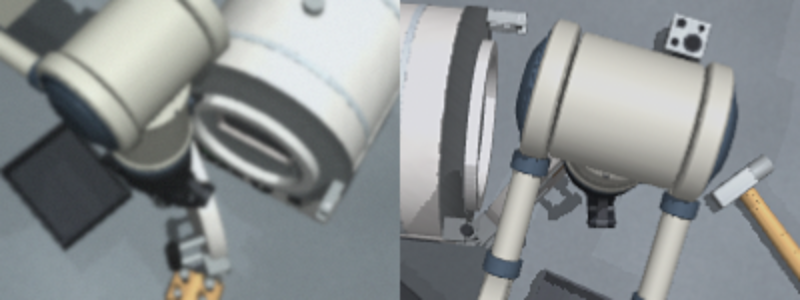

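Request:
apply_moves --series '[[[0, 0, 0], [0.008, 0.004, 0], 0], [[0, 0, 0], [0.016, 0.008, 0], 0], [[0, 0, 0], [0.022, 0.012, 0], 0], [[0, 0, 0], [0.028, 0.016, 0], 0], [[0, 0, 0], [0.034, 0.021, 0], 0], [[0, 0, 0], [0.039, 0.026, 0], 0], [[0, 0, 0], [0.042, 0.029, 0], 0], [[0, 0, 0], [0.042, 0.029, 0], 0], [[0, 0, 0], [0.02, -0.01, 0.0], 0], [[0, 0, 0], [-0.01, -0.06, 0.0], 0], [[0, 0, 0], [-0.03, -0.1, 0.04], 0], [[0, 0, 0], [-0.03, -0.1, 0.08], 0], [[0, 0, 0], [-0.03, -0.1, 0.08], 0]]'

```text
time: 20.9
ee_pos: [0.5123, -0.2139, 0.3334]
ee_rot: [[0.004, 1.0, 0.005], [1.0, -0.004, 0.001], [0.001, 0.005, -1.0]]
ft_force: [0.7, -0.2, 0.1]
opening: 0.0005
```

Run:
```python
from mv import *
st()
plan([.56,-.16,.30],R_tool(78,15))
row=[]
for n,(x,y) in(("scene",(150,90)),("top",(180,120))):
    i=camera(n)["color"][y:y+150,x:x+200]; row.append(cv2.convertScaleAbs(i,alpha=1.7 if n=="scene" else 1))
cv2.imwrite("pics/v10.png",cv2.resize(np.hstack(row),(800,300)))
```

```text
t 20.9 pos [ 0.5123 -0.2139  0.3334] J [-26.3   0.7  64.7   0.2 114.3 -26. ] F [ 0.73 -0.25  0.15] open 0.0005
z [ 0.005  0.001 -1.   ] y [ 1.    -0.004  0.005]
turn [74.7 -7.7 -9.8] shift [ 0.0477  0.0539 -0.0334]
```

View pics/v10.png

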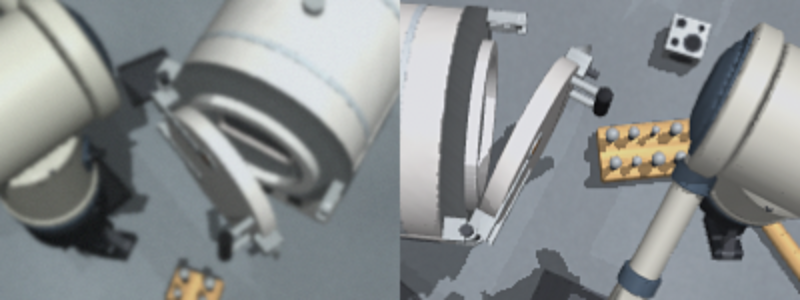

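Request:
apply_moves --series '[[[10, -1, -1.3], [0.01, 0.01, 0], 0], [[20, -2, -2.6], [0.02, 0.02, 0], 0], [[30, -3, -4], [0.03, 0.03, -0.01], 0], [[40, -4, -5.3], [0.04, 0.03, -0.02], 0], [[50, -5, -6.6], [0.048, 0.04, -0.03], 0], [[60, -6.2, -7.9], [0.048, 0.04, -0.033], 0], [[74.7, -7.7, -9.8], [0.048, 0.04, -0.033], 0], [[74.7, -7.7, -9.8], [0.048, 0.04, -0.033], 0], [[74.7, -7.7, -9.8], [0.048, 0.04, -0.033], 0], [[74.7, -7.7, -9.8], [0.048, 0.04, -0.033], 0]]'

```text
time: 22.25
ee_pos: [0.5604, -0.1726, 0.2961]
ee_rot: [[0.052, 0.98, 0.194], [0.252, -0.2, 0.947], [0.966, -0.0, -0.257]]
ft_force: [-0.4, -0.2, -0.1]
opening: -0.0002
```

Run:
```python
from mv import *
st()
p0=[.611,.1480,1.4911]
plan([.59,-.10,.205],R_tool(82,15))
for th in(.5,.45,.4,.3,.2,.1,.0): print(th,doorpts(p0,th,[-.018,-.145,0])[0].round(4))
row=[]
for n,(x,y) in(("scene",(150,90)),("top",(180,120))):
    c=camera(n);i=c["color"][y:y+150,x:x+200]; row.append(cv2.convertScaleAbs(i,alpha=1.7 if n=="scene" else 1))
    for q in("door_face","latch_bolt","door_hinge","chamber_mouth"): print(n,q,[(d["conf"],d["xy"]) for d in place_of(c,q)])
    cv2.imwrite(f"pics/{n}11.png",c["color"])
cv2.imwrite("pics/v11.png",cv2.resize(np.hstack(row),(800,300)))
```

```text
t 22.25 pos [ 0.5604 -0.1726  0.2961] J [-47.8  22.8  69.3  70.4 124.2 -13.1] F [-0.38 -0.18 -0.12] open -0.0002
z [ 0.194  0.947 -0.257] y [ 0.98 -0.2  -0.  ]
turn [-0.1  0.   3.6] shift [ 0.0296  0.0726 -0.0911]
0.5 [ 0.5937 -0.0766  0.205 ]
0.45 [ 0.5983 -0.071   0.205 ]
0.4 [ 0.6026 -0.065   0.205 ]
0.3 [ 0.6102 -0.0526  0.205 ]
0.2 [ 0.6166 -0.0395  0.205 ]
0.1 [ 0.6217 -0.0258  0.205 ]
0.0 [ 0.6253 -0.0116  0.205 ]
scene door_face [(0.96, [265.0, 189.0])]
scene latch_bolt [(0.55, [287.0, 216.5])]
scene door_hinge [(0.72, [232.7, 138.2]), (0.54, [243.0, 251.3])]
scene chamber_mouth [(0.77, [275.7, 165.4])]
top door_face [(0.64, [255.1, 180.7])]
top latch_bolt [(0.45, [275.1, 145.9])]
top door_hinge [(0.88, [216.8, 233.2])]
top chamber_mouth []
```

View pics/v11.png

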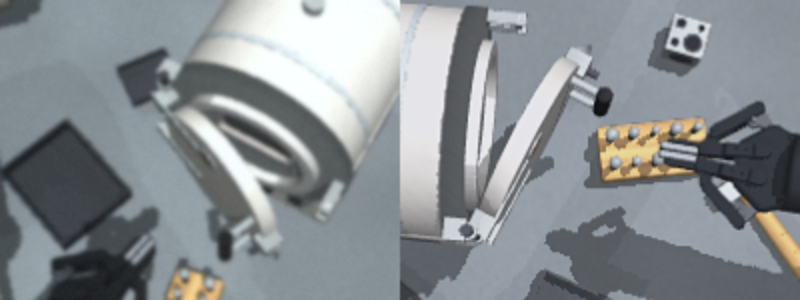

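Run:
```python
from mv import *
from scipy.optimize import least_squares
def tri(a,b):
    return least_squares(lambda P:np.r_[proj("scene",P)[0]-a,proj("top",P)[0]-b],[.6,-.06,.2])
for a,b in(([265,189],[255.1,180.7]),([287,216.5],[275.1,145.9]),([232.7,138.2],[216.8,233.2])):
    s=tri(a,b);print(s.x.round(4),s.fun.round(1))
p0=[.611,.1480,1.4911]
for th in(.45,.5,.55,.6): print(th,doorpts(p0,th,[[-.018,-.145,0],[0,-.242,0],[0,0,0]]).round(4).tolist())
```

```text
[ 0.6039 -0.0651  0.2034] [-0.8  0.3 -0.5 -0.5]
[ 0.6806 -0.108   0.2122] [-0.8  0.3 -0.5 -0.6]
[0.4845 0.0111 0.2402] [ 0.5 -0.2  0.3  0.3]
0.45 [[0.5983, -0.071, 0.205], [0.6911, -0.1044, 0.205], [0.4822, 0.0178, 0.205]]
0.5 [[0.5937, -0.0766, 0.205], [0.6847, -0.1147, 0.205], [0.4822, 0.0178, 0.205]]
0.55 [[0.5888, -0.0821, 0.205], [0.6778, -0.1247, 0.205], [0.4822, 0.0178, 0.205]]
0.6 [[0.5837, -0.0873, 0.205], [0.6704, -0.1343, 0.205], [0.4822, 0.0178, 0.205]]
```

Request:
apply_moves --series '[[[0, 0, 1], [0.01, 0.0, -0.03], 0], [[0, 0, 2], [0.025, 0.01, -0.06], 0], [[0, 0, 3.6], [0.035, 0.03, -0.09], 0], [[0, 0, 3.6], [0.042, 0.055, -0.096], 0], [[0, 0, 3.6], [0.043, 0.072, -0.096], 0], [[0, 0, 3.6], [0.043, 0.074, -0.096], 0]]'

```text
time: 23.5
ee_pos: [0.6031, -0.0981, 0.201]
ee_rot: [[0.035, 0.99, 0.134], [0.254, -0.138, 0.957], [0.967, 0.001, -0.256]]
ft_force: [-0.9, -0.0, 0.4]
opening: 0.0004
```

Run:
```python
from mv import *
st()
b=camera("top")["color"][120:240,190:350];a=camera("scene")["color"][110:230,200:360]
cv2.imwrite("pics/v12.png",cv2.resize(np.hstack([cv2.convertScaleAbs(a,alpha=1.8),b]),(800,300),interpolation=cv2.INTER_CUBIC))
```

```text
t 23.5 pos [ 0.6031 -0.0981  0.201 ] J [-40.1  27.1  73.8  66.9 117.1 -20.9] F [-0.85 -0.03  0.45] open 0.0004
z [ 0.134  0.957 -0.256] y [ 0.99  -0.138  0.001]
```

View pics/v12.png

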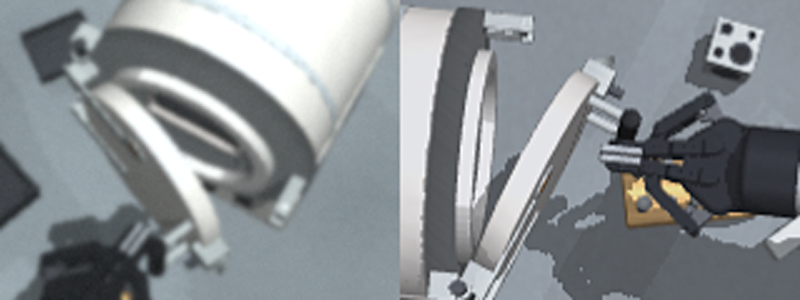

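Request:
apply_moves --series '[[[0, 0, 0], [-0.012, 0.0, 0], 0], [[0, 0, 0], [-0.018, 0.01, 0], 0], [[0, 0, 0], [-0.015, 0.02, 0], 0], [[0, 0, 0], [-0.013, 0.027, 0], 0], [[0, 0, 0], [-0.01, 0.034, 0], 0], [[0, 0, 0], [-0.007, 0.04, 0], 0], [[0, 0, 0], [-0.003, 0.046, 0], 0], [[0, 0, 0], [0.0, 0.052, 0], 0]]'

```text
time: 24.6
ee_pos: [0.6035, -0.0469, 0.2011]
ee_rot: [[0.034, 0.99, 0.135], [0.255, -0.139, 0.957], [0.966, 0.001, -0.257]]
ft_force: [-0.3, -2.0, 0.5]
opening: 0.0001
```

Run:
```python
from mv import *
st()
b=camera("top")["color"][120:240,190:350];a=camera("scene")["color"][110:230,200:360]
cv2.imwrite("pics/v13.png",cv2.resize(np.hstack([cv2.convertScaleAbs(a,alpha=1.8),b]),(800,300),interpolation=cv2.INTER_CUBIC))
```

```text
t 24.6 pos [ 0.6035 -0.0469  0.2011] J [-36.7  22.8  79.4  67.7 113.5 -20.7] F [-0.34 -1.97  0.48] open 0.0001
z [ 0.135  0.957 -0.257] y [ 0.99  -0.139  0.001]
```

View pics/v13.png

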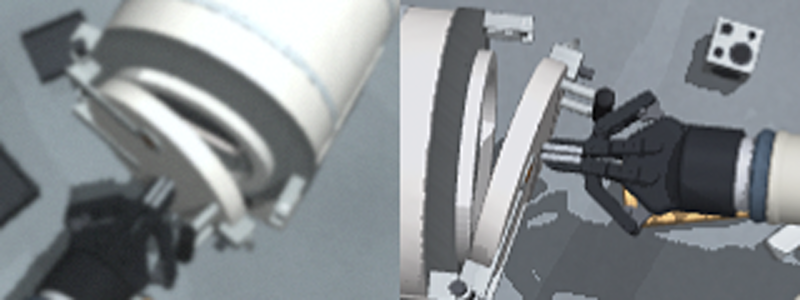

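Request:
apply_moves --series '[[[0, 0, 0], [0.002, 0.003, 0], 0], [[0, 0, 0], [0.004, 0.006, 0], 0], [[0, 0, 0], [0.006, 0.009, 0], 0], [[0, 0, 0], [0.007, 0.012, 0], 0], [[0, 0, 0], [0.008, 0.014, 0], 0]]'

```text
time: 25.32
ee_pos: [0.6115, -0.0324, 0.2012]
ee_rot: [[0.034, 0.99, 0.134], [0.255, -0.138, 0.957], [0.966, 0.001, -0.257]]
ft_force: [0.2, -0.9, 0.2]
opening: -0.0
```

Request:
apply_moves --series '[[[0, 0, 0], [0.001, 0.002, 0], 0], [[0, 0, 0], [0.0015, 0.004, 0], 0], [[0, 0, 0], [0.002, 0.005, 0], 0]]'

```text
time: 25.7
ee_pos: [0.6135, -0.0272, 0.2012]
ee_rot: [[0.034, 0.99, 0.134], [0.255, -0.138, 0.957], [0.966, 0.002, -0.257]]
ft_force: [-0.3, -1.0, 0.2]
opening: -0.0002
```

Door at about 0.12 rad. Next, small steps while watching the force.

Request:
apply_moves --series '[[[0, 0, 0], [0.0005, 0.001, 0], 0], [[0, 0, 0], [0.001, 0.002, 0], 0], [[0, 0, 0], [0.001, 0.003, 0], 0], [[0, 0, 0], [0.001, 0.003, 0], 0]]'

```text
time: 26.2
ee_pos: [0.6143, -0.0249, 0.2012]
ee_rot: [[0.034, 0.99, 0.135], [0.255, -0.139, 0.957], [0.966, 0.001, -0.257]]
ft_force: [-2.1, -5.1, 1.6]
opening: -0.0001
```

Request:
apply_moves --series '[[[0, 0, 0], [0.0005, 0.001, 0], 0], [[0, 0, 0], [0.001, 0.002, 0], 0], [[0, 0, 0], [0.001, 0.002, 0], 0]]'

```text
time: 26.58
ee_pos: [0.6148, -0.0236, 0.2012]
ee_rot: [[0.035, 0.99, 0.134], [0.255, -0.139, 0.957], [0.966, 0.001, -0.258]]
ft_force: [-3.9, -5.7, 0.8]
opening: -0.0002
```

Request:
apply_moves --series '[[[0, 0, 0], [0, 0.001, 0], 0], [[0, 0, 0], [0, 0.002, 0], 0], [[0, 0, 0], [0, 0.002, 0], 0]]'

```text
time: 26.95
ee_pos: [0.6149, -0.0227, 0.2012]
ee_rot: [[0.035, 0.99, 0.136], [0.256, -0.141, 0.956], [0.966, 0.001, -0.259]]
ft_force: [-3.1, -6.7, 0.9]
opening: 0.0003
```

Request:
apply_moves --series '[[[0, 0, 0], [0, 0.0015, 0], 0], [[0, 0, 0], [0, 0.003, 0], 0], [[0, 0, 0], [0, 0.003, 0], 0]]'

```text
time: 27.32
ee_pos: [0.6153, -0.02, 0.2012]
ee_rot: [[0.035, 0.99, 0.137], [0.256, -0.142, 0.956], [0.966, 0.002, -0.259]]
ft_force: [1.0, -2.7, -0.6]
opening: -0.0001
```

Request:
apply_moves --series '[[[0, 0, 0], [0, 0.0015, 0], 0], [[0, 0, 0], [0, 0.003, 0], 0], [[0, 0, 0], [0, 0.003, 0], 0]]'

```text
time: 27.7
ee_pos: [0.6159, -0.0178, 0.2013]
ee_rot: [[0.035, 0.99, 0.14], [0.257, -0.144, 0.956], [0.966, 0.003, -0.26]]
ft_force: [1.8, -8.6, 0.2]
opening: -0.0003
```

Request:
apply_moves --series '[[[0, 0, 0], [0, 0.001, 0], 0], [[0, 0, 0], [0, 0.002, 0], 0], [[0, 0, 0], [0, 0.002, 0], 0]]'

```text
time: 28.08
ee_pos: [0.6161, -0.017, 0.2012]
ee_rot: [[0.035, 0.989, 0.142], [0.259, -0.146, 0.955], [0.965, 0.003, -0.261]]
ft_force: [-1.0, -9.7, -0.0]
opening: 0.0001
```

Request:
apply_moves --series '[[[0, 0, 0], [0, 0.001, 0], 0], [[0, 0, 0], [0, 0.002, 0], 0], [[0, 0, 0], [0, 0.002, 0], 0]]'

```text
time: 28.45
ee_pos: [0.6163, -0.0165, 0.2013]
ee_rot: [[0.035, 0.989, 0.144], [0.26, -0.148, 0.954], [0.965, 0.004, -0.262]]
ft_force: [-1.1, -12.0, 0.7]
opening: 0.0002
```

Request:
apply_moves --series '[[[0, 0, 0], [0, 0.001, 0], 0], [[0, 0, 0], [0, 0.002, 0], 0], [[0, 0, 0], [0, 0.0025, 0], 0]]'

```text
time: 28.82
ee_pos: [0.6164, -0.0158, 0.2012]
ee_rot: [[0.036, 0.989, 0.146], [0.261, -0.151, 0.953], [0.965, 0.004, -0.264]]
ft_force: [-1.6, -14.8, -0.0]
opening: 0.0003
```

Request:
apply_moves --series '[[[0, 0, 0], [0, 0.001, 0], 0], [[0, 0, 0], [0, 0.002, 0], 0], [[0, 0, 0], [0, 0.0025, 0], 0]]'

```text
time: 29.2
ee_pos: [0.6166, -0.0153, 0.2012]
ee_rot: [[0.037, 0.988, 0.149], [0.263, -0.153, 0.953], [0.964, 0.004, -0.265]]
ft_force: [-2.5, -16.3, -0.2]
opening: 0.0001
```

Run:
```python
from mv import *
st()
a=camera("scene")["color"][150:220,270:330];b=camera("top")["color"][110:180,200:260]
cv2.imwrite("pics/v14.png",cv2.resize(np.hstack([cv2.convertScaleAbs(a,alpha=2),b]),(800,466),interpolation=cv2.INTER_CUBIC))
```

```text
t 29.2 pos [ 0.6166 -0.0153  0.2012] J [-33.9  21.1  81.2  68.4 110.  -19.8] F [ -2.5  -16.32  -0.18] open 0.0001
z [ 0.149  0.953 -0.265] y [ 0.988 -0.153  0.004]
```

View pics/v14.png

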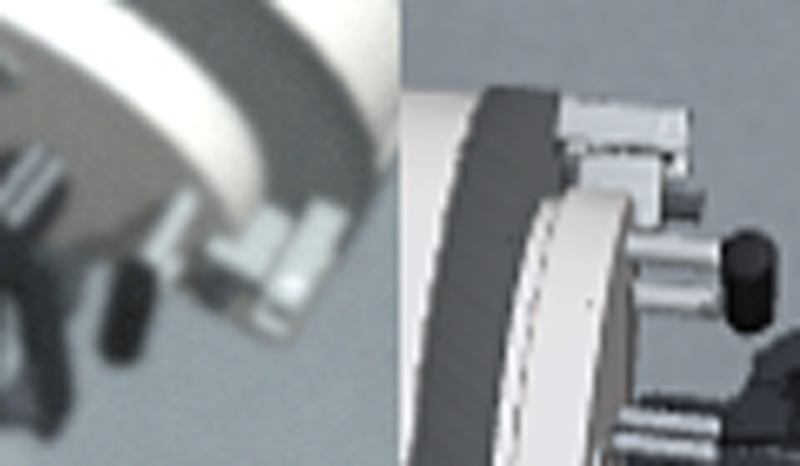

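Request:
apply_moves --series '[[[0, 0, 0], [0, -0.002, 0], 0], [[0, 0, 0], [0, -0.004, 0], 0], [[0, 0, 0], [-0.003, -0.02, 0], 0], [[0, 0, 0], [-0.003, -0.03, 0], 0], [[0, 0, 0], [-0.003, -0.03, 0], 0]]'

```text
time: 29.92
ee_pos: [0.6138, -0.0463, 0.2011]
ee_rot: [[0.037, 0.988, 0.15], [0.263, -0.154, 0.952], [0.964, 0.004, -0.265]]
ft_force: [0.0, -0.0, 0.2]
opening: -0.0001
```

Run:
```python
from mv import *
st()
cs=[]
for n in("scene","top"):
    c=camera(n);cs.append(c["color"])
    for q in("door_face","latch_bolt"): print(n,q,[(d["conf"],d["xy"]) for d in place_of(c,q)])
p0=[.611,.1480,1.4911]
for th in(0,.03,.06,.1):print(th,[proj(n,doorpts(p0,th,[[-.018,-.145,0],[0,-.242,0]])).round(1).tolist() for n in("scene","top")])
a,b=cs;a=a[150:220,270:330];b=b[110:180,200:260]
cv2.imwrite("pics/v15.png",cv2.resize(np.hstack([cv2.convertScaleAbs(a,alpha=2),b]),(800,466),interpolation=cv2.INTER_CUBIC))
```

```text
t 29.925 pos [ 0.6138 -0.0463  0.2011] J [-36.3  23.   78.7  67.8 112.3 -20.2] F [ 0.02 -0.01  0.18] open -0.0001
z [ 0.15   0.952 -0.265] y [ 0.988 -0.154  0.004]
scene door_face [(0.64, [281.0, 173.8])]
scene latch_bolt [(0.58, [314.1, 190.7])]
top door_face [(0.75, [231.8, 169.8])]
top latch_bolt [(0.46, [236.6, 131.2])]
0 [[[281.3, 173.9], [319.8, 186.4]], [[230.3, 170.1], [226.7, 126.9]]]
0.03 [[[280.2, 175.3], [318.4, 188.8]], [[232.2, 170.6], [229.9, 127.2]]]
0.06 [[[279.1, 176.6], [317.0, 191.2]], [[234.2, 171.1], [233.1, 127.7]]]
0.1 [[[277.6, 178.2], [314.8, 194.4]], [[236.7, 171.8], [237.4, 128.4]]]
```

View pics/v15.png

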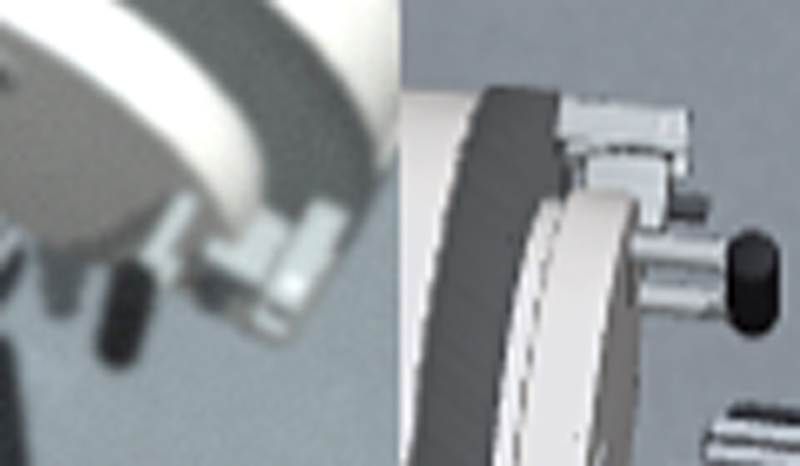

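Request:
apply_moves --series '[[[0, 0, -3], [0.005, 0.0, 0.002], 0], [[0, 0, -6], [0.01, 0.005, 0.004], 0], [[0, 0, -6], [0.01, 0.015, 0.004], 0], [[0, 0, -6], [0.01, 0.02, 0.004], 0], [[0, 0, -6], [0.01, 0.02, 0.004], 0]]'

```text
time: 30.85
ee_pos: [0.6235, -0.0243, 0.2052]
ee_rot: [[0.063, 0.967, 0.246], [0.258, -0.254, 0.932], [0.964, 0.004, -0.265]]
ft_force: [-0.4, 0.3, 0.4]
opening: 0.0001
```

Run:
```python
from mv import *
st()
a=camera("scene")["color"][150:220,250:330];b=camera("top")["color"][110:180,200:280]
cv2.imwrite("pics/v16.png",cv2.resize(np.hstack([cv2.convertScaleAbs(a,alpha=2),b]),(800,350),interpolation=cv2.INTER_CUBIC))
```

```text
t 30.85 pos [ 0.6235 -0.0243  0.2052] J [-35.4  17.8  84.8  69.7 105.9 -18.5] F [-0.37  0.34  0.42] open 0.0001
z [ 0.246  0.932 -0.265] y [ 0.967 -0.254  0.004]
```

View pics/v16.png

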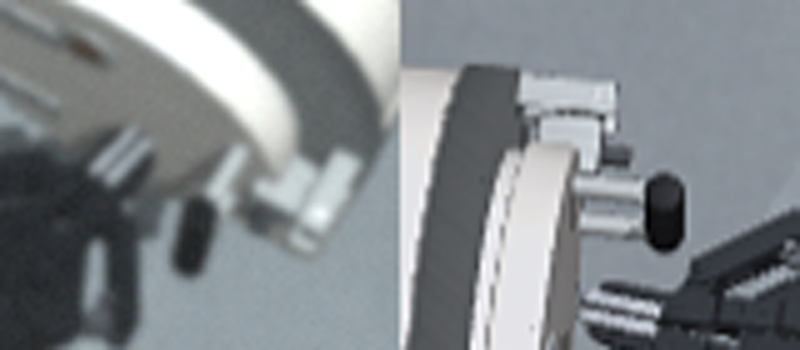

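Run:
```python
from mv import *
for s in(90,-90): plan([.622,-.055,.202],R_tool(84.5,15)@Ro.from_euler("z",s,degrees=True).as_matrix())
```

```text
turn [ 15.6  85.3 -16.2] shift [-0.0016 -0.0302 -0.0032]
turn [-15.1 -85.9  31. ] shift [-0.0016 -0.0302 -0.0032]
```

Request:
apply_moves --series '[[[0, 0, 0], [-0.002, -0.02, 0], 0], [[1, 9, -1], [-0.002, -0.035, 0], 0], [[3.5, 19, -3.5], [-0.002, -0.04, 0], 0], [[5, 28, -5.3], [-0.002, -0.04, 0], 0], [[7, 38, -7.2], [-0.002, -0.04, 0], 0], [[9, 48, -9], [-0.002, -0.04, -0.003], 0], [[10.5, 57, -11], [-0.002, -0.04, -0.003], 0], [[12, 66, -12.5], [-0.002, -0.04, -0.003], 0], [[14, 76, -14.4], [-0.002, -0.04, -0.003], 0], [[15.6, 85.3, -16.2], [-0.002, -0.035, -0.003], 0], [[15.6, 85.3, -16.2], [-0.002, -0.03, -0.003], 0]]'

```text
time: 32.33
ee_pos: [0.6217, -0.0561, 0.2015]
ee_rot: [[0.995, -0.025, 0.093], [-0.097, -0.257, 0.961], [-0.0, -0.966, -0.259]]
ft_force: [0.6, 0.3, 0.2]
opening: 0.0001
```

Run:
```python
from mv import *
st(); print(get_obs()["ee_rot"].round(3).tolist())
plan([.622,-.028,.202],R_tool(84.5,15)@Ro.from_euler("z",90,degrees=True).as_matrix())
a=camera("scene")["color"][150:220,250:330];b=camera("top")["color"][110:180,200:280]
cv2.imwrite("pics/v17.png",cv2.resize(np.hstack([cv2.convertScaleAbs(a,alpha=2),b]),(800,350),interpolation=cv2.INTER_CUBIC))
```

```text
t 32.325 pos [ 0.6217 -0.0561  0.2015] J [-35.8  27.5  73.2  67.6 115.5  70.2] F [0.55 0.3  0.21] open 0.0001
z [ 0.093  0.961 -0.259] y [-0.025 -0.257 -0.966]
[[0.995, -0.025, 0.093], [-0.097, -0.257, 0.961], [-0.0, -0.966, -0.259]]
turn [-0.  0.  0.] shift [0.0003 0.0281 0.0005]
```

View pics/v17.png

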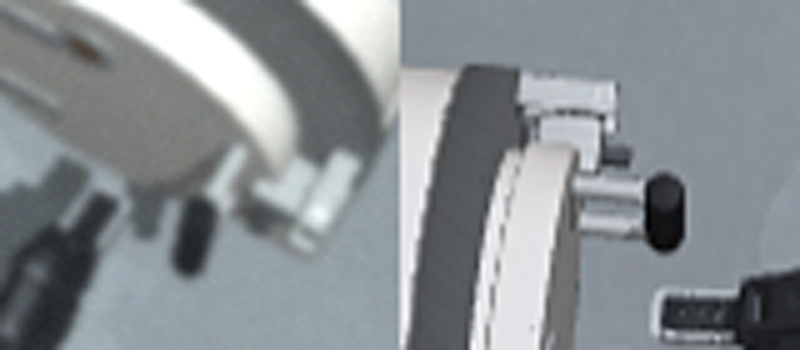

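Request:
apply_moves --series '[[[0, 0, 0], [0.002, 0.015, 0], 0], [[0, 0, 0], [0.005, 0.028, 0], 0], [[0, 0, 0], [0.005, 0.031, 0], 0], [[0, 0, 0], [0.005, 0.032, 0], 0]]'

```text
time: 32.92
ee_pos: [0.6265, -0.0227, 0.2022]
ee_rot: [[0.996, -0.022, 0.092], [-0.095, -0.258, 0.961], [0.003, -0.966, -0.259]]
ft_force: [0.0, -0.8, 0.4]
opening: -0.0
```

Request:
apply_moves --series '[[[0, 0, 0], [0, 0.001, 0], 0], [[0, 0, 0], [0, 0.002, 0], 0]]'

```text
time: 33.17
ee_pos: [0.6265, -0.0209, 0.2021]
ee_rot: [[0.995, -0.022, 0.092], [-0.095, -0.258, 0.961], [0.003, -0.966, -0.259]]
ft_force: [-0.8, -0.3, -0.2]
opening: -0.0002
```

Request:
apply_moves --series '[[[0, 0, 0], [0, 0.001, 0], 0], [[0, 0, 0], [0, 0.002, 0], 0]]'

```text
time: 33.42
ee_pos: [0.6265, -0.019, 0.2021]
ee_rot: [[0.995, -0.022, 0.093], [-0.095, -0.258, 0.961], [0.003, -0.966, -0.259]]
ft_force: [-0.7, -0.4, -0.3]
opening: 0.0003
```

Request:
apply_moves --series '[[[0, 0, 0], [0, 0.001, 0], 0], [[0, 0, 0], [0, 0.002, 0], 0]]'

```text
time: 33.67
ee_pos: [0.6266, -0.0171, 0.2021]
ee_rot: [[0.995, -0.022, 0.093], [-0.095, -0.258, 0.961], [0.003, -0.966, -0.259]]
ft_force: [-0.5, -4.8, 1.4]
opening: -0.0
```

Request:
apply_moves --series '[[[0, 0, 0], [0, 0.001, 0], 0], [[0, 0, 0], [0, 0.002, 0], 0], [[0, 0, 0], [0, 0.002, 0], 0]]'

```text
time: 34.05
ee_pos: [0.6266, -0.0168, 0.2022]
ee_rot: [[0.995, -0.022, 0.095], [-0.098, -0.26, 0.961], [0.003, -0.965, -0.261]]
ft_force: [-1.4, -10.3, 0.3]
opening: -0.0001
```

Request:
apply_moves --series '[[[0, 0, 0], [0, 0.001, 0], 0], [[0, 0, 0], [0, 0.002, 0], 0], [[0, 0, 0], [0, 0.002, 0], 0]]'

```text
time: 34.42
ee_pos: [0.6267, -0.0167, 0.2022]
ee_rot: [[0.995, -0.023, 0.098], [-0.1, -0.261, 0.96], [0.004, -0.965, -0.262]]
ft_force: [-2.1, -11.7, 0.8]
opening: 0.0003
```

Request:
apply_moves --series '[[[0, 0, 0], [0, 0.001, 0], 0], [[0, 0, 0], [0, 0.002, 0], 0], [[0, 0, 0], [0, 0.002, 0], 0]]'

```text
time: 34.8
ee_pos: [0.6267, -0.0166, 0.2021]
ee_rot: [[0.995, -0.023, 0.1], [-0.103, -0.263, 0.959], [0.004, -0.965, -0.264]]
ft_force: [-2.1, -11.8, 0.5]
opening: -0.0001
```

Request:
apply_moves --series '[[[0, 0, 0], [0, 0.0012, 0], 0], [[0, 0, 0], [0, 0.002, 0], 0], [[0, 0, 0], [0, 0.0026, 0], 0], [[0, 0, 0], [0, 0.0026, 0], 0]]'

```text
time: 35.3
ee_pos: [0.6268, -0.0162, 0.2021]
ee_rot: [[0.994, -0.024, 0.103], [-0.105, -0.264, 0.959], [0.004, -0.964, -0.265]]
ft_force: [-2.6, -13.0, 0.4]
opening: 0.0002
```

Request:
apply_moves --series '[[[0, 0, 0], [0, 0.0012, 0], 0], [[0, 0, 0], [0, 0.002, 0], 0], [[0, 0, 0], [0, 0.0028, 0], 0], [[0, 0, 0], [0, 0.0028, 0], 0]]'

```text
time: 35.8
ee_pos: [0.6268, -0.0157, 0.2022]
ee_rot: [[0.994, -0.024, 0.106], [-0.109, -0.266, 0.958], [0.005, -0.964, -0.267]]
ft_force: [-3.0, -14.5, 1.2]
opening: -0.0001
```

Request:
apply_moves --series '[[[0, 0, 0], [0, 0.0015, 0], 0], [[0, 0, 0], [0, 0.0025, 0], 0], [[0, 0, 0], [0, 0.0029, 0], 0], [[0, 0, 0], [0, 0.0029, 0], 0]]'

```text
time: 36.3
ee_pos: [0.6269, -0.0157, 0.2022]
ee_rot: [[0.994, -0.025, 0.109], [-0.112, -0.268, 0.957], [0.005, -0.963, -0.269]]
ft_force: [-3.0, -16.7, 0.2]
opening: -0.0004
```

Run:
```python
from mv import *
st()
a=camera("scene")["color"][165:210,290:330];b=camera("top")["color"][115:160,215:255]
cv2.imwrite("pics/v18.png",cv2.resize(np.hstack([cv2.convertScaleAbs(a,alpha=2),b]),(800,450),interpolation=cv2.INTER_CUBIC))
```

```text
t 36.3 pos [ 0.6269 -0.0157  0.2022] J [-33.   24.   77.2  68.  111.6  70.6] F [ -3.04 -16.74   0.22] open -0.0004
z [ 0.109  0.957 -0.269] y [-0.025 -0.268 -0.963]
```

View pics/v18.png

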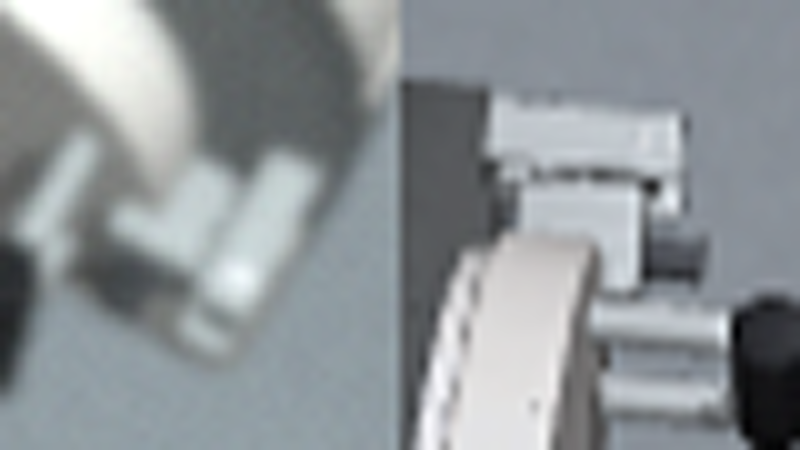

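Request:
apply_moves --series '[[[0, 0, 0], [0, -0.002, 0], 0], [[0, 0, 0], [0, -0.005, 0], 0], [[0, 0, 0], [-0.003, -0.03, 0], 0], [[0, 0, 0], [-0.006, -0.06, 0], 0], [[0, 0, 0], [-0.006, -0.06, 0], 0]]'

```text
time: 37.02
ee_pos: [0.6209, -0.0783, 0.2019]
ee_rot: [[0.993, -0.026, 0.112], [-0.115, -0.268, 0.957], [0.005, -0.963, -0.269]]
ft_force: [0.1, 0.8, -0.2]
opening: 0.0001
```

Run:
```python
from mv import *
st()
ts=[]
for i in range(3):
    c=camera("top");s=camera("scene");ts.append((c["color"],s["color"]))
for n,c in(("top",c),("scene",s)):
    for q in("door_face","latch_bolt"): print(n,q,[(d["conf"],d["xy"]) for d in place_of(c,q)])
np.save("pics/t19.npy",ts[-1][0])
a=s["color"][165:210,290:330];b=ts[-1][0][115:160,215:255]
cv2.imwrite("pics/v19.png",cv2.resize(np.hstack([cv2.convertScaleAbs(a,alpha=2),b]),(800,450),interpolation=cv2.INTER_CUBIC))
```

```text
t 37.025 pos [ 0.6209 -0.0783  0.2019] J [-37.5  28.1  71.9  67.  116.1  70. ] F [ 0.1   0.8  -0.22] open 0.0001
z [ 0.112  0.957 -0.269] y [-0.026 -0.268 -0.963]
top door_face [(0.96, [228.9, 171.3])]
top latch_bolt [(0.39, [237.8, 130.2])]
scene door_face [(0.64, [279.6, 176.9])]
scene latch_bolt [(0.52, [313.7, 190.8])]
```

View pics/v19.png

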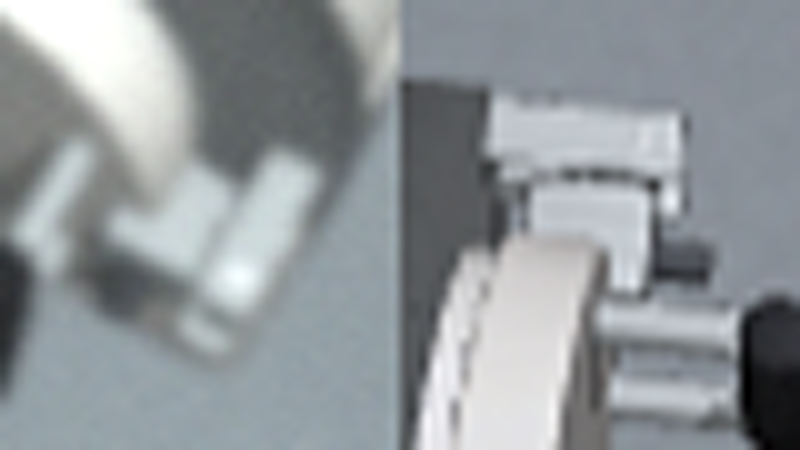

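Request:
apply_moves --series '[[[0, 0, 0], [-0.01, -0.03, 0.02], 0], [[0, 0, 0], [-0.02, -0.06, 0.06], 0], [[0, 0, 0], [-0.02, -0.08, 0.1], 0], [[0, 0, 0], [-0.02, -0.08, 0.1], 0], [[0, 0, 0], [-0.02, -0.08, 0.1], 0]]'

```text
time: 38.15
ee_pos: [0.6008, -0.1549, 0.3016]
ee_rot: [[0.994, -0.026, 0.109], [-0.112, -0.268, 0.957], [0.005, -0.963, -0.269]]
ft_force: [0.1, 0.1, -0.4]
opening: 0.0001
```

Run:
```python
from mv import *
st()
c=camera("top")["color"]; old=np.load("pics/t19.npy")
# door-edge shift between release and now, and overall view
print("diff at latch",np.abs(c[115:165,215:255].astype(int)-old[115:165,215:255]).mean())
s=camera("scene")["color"]
cv2.imwrite("pics/v20.png",cv2.resize(np.hstack([s,c]),(800,300)))
```

```text
t 38.15 pos [ 0.6008 -0.1549  0.3016] J [-43.1  29.   60.3  71.3 125.3  79.3] F [ 0.06  0.08 -0.38] open 0.0001
z [ 0.109  0.957 -0.269] y [-0.026 -0.268 -0.963]
diff at latch 0.6816666666666666
```

View pics/v20.png

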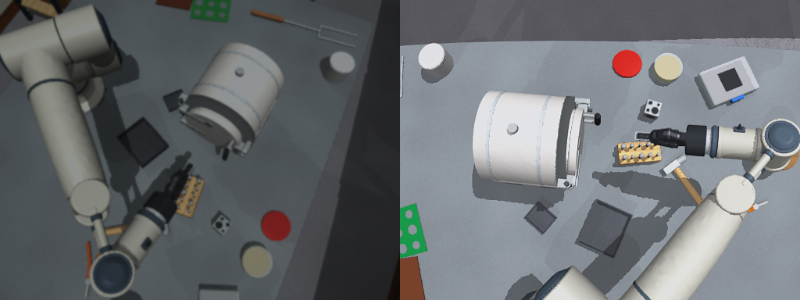

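Run:
```python
from bench import *
print(job_done()); print(get_obs()["time"])
```

```text
the job is handed in; nothing more can be done
None
the job is handed in; nothing more can be done
```

The tray is home and the door is shut. The latch appears to have snapped, though I could only infer that from force readings. I handed in shortly after 38 s, inside the 58 s limit; no verdict was reported.

**Tray:** I slid the middle-sized tray in with parted fingers at 2–4 N until it stopped dead at about 14 N. A second nudge with shut fingers hit the same stop at 18.5 N. The image put the tray origin at about −0.052 m in the kiln frame, which is the home position.

**Door:** I swung it shut with the finger tips and pressed its outer face in small steps:
- The force peaked while the bevel climbed the strike, dropped to about 3 N, then rose against the seal.
- The first press reached 16.3 N, with the fingers somewhat too near the hinge. I backed off, turned the gripper and pressed again nearer the marked point.
- On that second press the force rose steeply to about 11 N with hardly any travel. It then gave about 1 mm and stopped dead at 16.7 N. That pattern matches a latched door meeting its hard stop.

**Last checks:** After release the door sprang back about 2 mm at its free edge, to the same place both times, and then stayed still. The tools looked unmoved and the arm was clear of everything.

**Not confirmed:**
- **Latch bolt:** it was hidden from both cameras. The networks' bolt positions had low confidence and sat a few pixels off those expected for a shut door.
- **Dish:** I last saw it, partly, before pushing the tray, and I could not check it after the tray went in.

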